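# Seat the speed square on the board edge and run it up to the stop

## Robot

A 7-joint arm with a two-finger parallel gripper is mounted at the origin on the work surface. World frame = base frame: x ahead of the robot, y to its left, z up, the work surface at z = 0. Lengths are in m, angles in rad, forces in N, time in s.
With the tool pointing down it reaches from about 0.4 to 0.85 m from the base axis. Payload 4.5 kg.
Tool frame: the origin (TCP) lies on the centre line of the jaws, within the pads' length; the fingertips stand 11 mm ahead of it and the grasp point (between the pads) lies 8 mm behind it; z points along the fingers, x is the direction in which the jaws open and shut, and the axes are right-handed (so a half turn about z gives the same grasp; the last joint's range is limited). The gripper opens to 88 mm and grips with 3 to 60 N. Pads are 18 mm wide; open, the fingers measure 123 mm over their backs; the gripper's body (75 mm by 187 mm) begins 45 mm behind the grasp point.
Start: joints at [1.31, 0.689, -0.195, 1.565, 0.157, 0.902, -0.215], TCP at [0.182, -0.598, 0.25] pointing down, gripper open.
Joint ranges: [-3.01, 3.01], [-0.46, 2.08], [-1.47, 1.51], [0.13, 2.56], [-1, 4.14], [0.04, 2.09], [-2.66, 2.66]. Speed limits (rad/s): [2.57, 2.57, 3.14, 3.14, 3.14, 3.14, 3.14].

## Interface

Orientations are given as a unit quaternion [x, y, z, w].
In Python, from plant import r, vision, order, nets gives the robot as it stands.
- The arm moves only by the tool send_rows, never from a script. Its argument "series" is a list of rows, each an object with "delta_pos": the shift along the tool's x, y, z in cm, a list of three; "turn": the turn about the tool's z in degrees; "jaw": the closure, from 0 (fully open) to 1 (shut). In form: [{"delta_pos": [x, y, z], "turn": turn, "jaw": jaw}, ...]. A call has 1 to 8 rows; each row is the pose to reach, as a shift and turn from the pose commanded when the call began, along the tool's axes at that moment; what a row does not reach only later rows make up. A row lasts 1/12 s, in which the tool goes at most 41.7 mm and 7.16 degrees, less where a joint would pass 70% of its speed; a pose out of reach is approached as far as the arm can. A call with a gripper value outside its range is refused whole. The fingers move at their own pace and stop on an object; "force" is the grip in N (left out, the last holds). Time passes only in rows, so rows that repeat a pose let the fingers close. It gives the time, the measured TCP pose, the force and the opening at its end, in the units of the state.
- r.get_state(): the state, without advancing time (a new reading comes with each control period).
- vision.snapshot(name): name is "scene" or "top" or "wrist"; returns the picture (384x512x3 uint8, blue, green, red); there is no depth.
- vision.camera_params(name): a dict with "intrinsics" (3x3 intrinsics, pixels), "extrinsics" (4x4, takes a point from world to camera coordinates). Camera axes: x right, y down, z forward; pixel columns grow to the right and rows downward; lengths in m; the calibration is good to about 2 mm. A picture is of the moment at which its call begins: read the wrist's pose just before it. camera_params takes no time and is no camera call; for the wrist camera it gives the pose at the moment of the call.
- order.finish_job(): hands the job in, once; it reports no verdict.
Trained networks look in the newest picture that a camera, given by its name, has taken for a name from the list of things; names that differ only in an ending like _2 or _b are one class to them, and where a whole thing is asked for, a point or a joint stands for the part that bears it (a point fixed in the world has none). Each returns a list of dicts, best first, with "score" (0 to 1); they miss things now and then, are a little off and sometimes report something else, mostly with a low value. They report only what shows in the picture. A call takes as long as a camera call. They do not tell look-alikes from the thing itself.
- nets.boxes_of(camera, label): "location" ([row, column] as shares, 0 to 1, of the picture: columns of its width, rows of its height, amid what is visible of it).
- nets.trace(camera, label): "region" (384x512 bool, what is visible of it) and "location" ([row, column] as shares, 0 to 1, of the picture: columns of its width, rows of its height, amid what is visible of it).
The state is a dict: "clock": time; "q": joint angles; "qd": joint speeds; "joint_torque": joint torques, N m; "tool_pos": TCP position; "eef_rot": TCP orientation; "contact_force": force on the tool from outside, world axes, zero at the start; "moment": the same for the moment, N m; "opening": opening from 0.0 (shut) to 1.0 (fully open).
Only numpy, scipy, OpenCV 4.12 (cv2) and the standard library are available. Lean on these libraries where they do the work, as an engineer would, in place of code of your own. Each camera call takes 0.05 s, during which the arm holds its last target.

## Task

The yellow speed square lies askew on the white board with its fence hanging clear of the board's far edge. Press down lightly on its flat round pad (under 20 N, not touching the fence) and drag it back until the fence sits snug along the far edge; then, still pressing on the pad and keeping the fence snug, slide it along that edge until its square side bears lightly against the steel stop, which is only taped on: feel it touch, rest against it a moment, never push it with more than 6 N. Let go and leave the square flat and snug against edge and stop, and the scribe, washer box and hand drill where they are.

Things in the scene. Friction and masses are not known exactly. Their poses are not given: they have to be found in the camera images.
- board: White melamine-faced board fixed flat on the bench, 240 mm (x, depth) x 460 mm (y, width) x 28 mm thick. Origin: centre of its underside. +x to its far edge (away from the robot), +y along that edge to the robot's left, +z up. The far edge is the straight vertical face at x = +120 mm; top at z = +28 mm. It does not move or yield.
- square: Yellow hard-plastic speed square, loose, 0.15 to 0.3 kg with its pad: right-angled triangular plate, 4 mm thick, with a fence under one leg and a round pad on top. Origin: middle of the fence's inner face, level with the plate's underside; axes as the board's when seated. Square side: edge at y +80 mm, x -160 to 0; sloping edge from (-160, +80) to (0, -80). Starts up to 0.1 rad askew.
- square_corner (a point): Corner where the fence's inner face meets the square side: x 0, y +80, z 0 mm in the square's frame. The plate slides easily on the board (friction 0.2 to 0.4); the pad's rubber grips the fingers (about 1): 6 to 9 N from shut fingertips drags the square well; sliding takes 2 to 5 N. Nothing yields: 1 mm too low presses too hard; over 20 N from the fingers spoils it.
- stop_corner (a point): Where the far edge of the board's top meets the line of the stop's face; axes as the board's. Home for square_corner. Stop: unmoving dark steel block on the board's top, 60 mm (x -75 to -15 from this point) x 25 mm (y 0 to +25) x 15 mm high; its face at y = 0, looking to -y, takes the square side. The square starts 40 to 90 mm on its -y side. Bear on it for half a second with 1 to 6 N, never more.
- scribe: Bystander: stainless scribe, 160 mm long, 9 mm thick, lying on the bench right of the board. Origin under its middle.
- washer_box: Bystander: clip-lidded washer box, 104 x 154 x 52 mm, on the bench left of the board. Origin under its middle.
- crank_drill: Bystander: red hand drill with crank, about 340 mm long, 75 mm high, lying on the bench right of the board. Origin under its gear.
- square_fence (a point): Middle of the fence's outer face (x +10, y 0, z -5 mm in the square's frame). Fence: 10 mm thick (x 0 to +10), 160 mm long (y -80 to +80), its top level with the plate's top, hanging 14 mm below the plate's underside. At the start its inner face is 16 to 30 mm (at its middle) beyond the board's far edge. Do not touch it. Weight pressed beyond the board's edge tips the square.
- stop: The steel stop itself, fixed on the board; its origin and axes are those of stop_corner.
- pad_foot (a point): Point on the plate's top under the centre of the pad: x -50, y +30, z +4 mm in the square's frame, always over the board. The pad is a flat rubber disc, 88 mm across, 6 mm thick, on a stiff screw: its top is 6 to 16 mm above this point, different each time and not measured, so feel for it slowly. It keeps its height when pressed.
Mind the look-alikes: they are no part of the job. Of the things shaped like the square, the yellow one is meant.

How it is judged:
On the way, in this order (a step that is already met when the one before it is completed fails the run):
1. pressed on the pad, the fence sits snug along the far edge (within 2 mm, square to 0.025 rad) while still more than 10 mm short of the stop (x of square_corner in the frame of stop_corner below 0.002 m and angle between the x axis of square and the x axis of stop_corner, either way round below 0.025 rad and y of square_corner in the frame of stop_corner below -0.01 m and contact force between the fingers and pad_face above 1 N), for 0.2 s.
2. still pressed on the pad and snug on the edge, the square bears on the stop with over 1 N (x of square_corner in the frame of stop_corner below 0.002 m and contact force between the fingers and pad_face above 1 N and contact force between square and stop above 1 N), for 0.2 s.
At the end, for the whole second after the job is handed in: The square lies still and flat on the board, its corner within 2 mm of the stop corner both ways, its fence along the far edge to 0.025 rad (x of square_corner in the frame of stop_corner between -0.002 and 0.002 m and y of square_corner in the frame of stop_corner between -0.002 and 0.002 m and z of square_corner in the frame of stop_corner below 0.002 m and angle between the x axis of square and the x axis of stop_corner, either way round below 0.025 rad and angle between square's own z axis and vertical below 0.025 rad and linear speed of square below 0.01 m/s); the robot touches nothing.
It fails at once if the square or its pad is pressed or squeezed harder than 20 N (contact force between the fingers and square above 20 N).
It fails at once if the square is pushed against the taped-on stop with more than 6 N (contact force between square and stop above 6 N).
It fails at once if the fingers touch the fence (contact force between the fingers and fence above 0.5 N).
It fails at once if the scribe, washer box or hand drill is disturbed by more than 10 mm (distance of any of scribe, washer_box, crank_drill from where it was at the start of the episode above 0.01 m).
It also fails if it takes over 72 s, if anything falls off the work surface, if the arm or the gripper's body presses on something with over 40 N, if the wrist force passes 120 N, or if a joint passes its speed limit or range.

## Working session

There is one attempt and no reset: what is moved stays moved. The work goes in short steps, Python scripts to look and compute and a tool call to move; the robot and the scene stay as the last step left them, time stands still between calls to the robot, and variables do not carry over. Pictures are saved under pics/ and viewed, and the job is handed in when it is done.

Besides the shell and the picture viewer there is one more tool, called after "Call:" as name(argument=value, ...) on one line, values as JSON. send_rows: Moves the arm, as the interface text tells. Its arguments: {"type":"object","properties":{"series":{"type":"array"},"force":{"type":"number"}},"required":["series"]}

```bash
ls; mkdir -p pics; python3 - <<'E'
from plant import r, vision, order, nets
import cv2, numpy as np
s=r.get_state(); print({k:np.round(v,3).tolist() for k,v in s.items()})
for n in ["scene","top"]:
    im=vision.snapshot(n); cv2.imwrite(f"pics/{n}0.png",im)
    p=vision.camera_params(n); print(n,np.round(p["intrinsics"],1).tolist(),np.round(p["extrinsics"],4).tolist())
E
```

```text
pics
{'clock': 0.0, 'q': [1.31, 0.69, -0.195, 1.566, 0.157, 0.902, -0.215], 'qd': [-0.001, -0.0, 0.001, 0.001, 0.0, -0.001, -0.002], 'joint_torque': [0.0, -52.757, -1.267, -15.343, -0.053, 0.007, 0.0], 'tool_pos': [0.181, -0.597, 0.249], 'eef_rot': [0.803, -0.596, -0.001, -0.0], 'contact_force': [-0.51, -0.045, 0.409], 'moment': [-0.04, -0.037, -0.006], 'opening': 0.996}
scene [[374.6, 0.0, 260.8], [0.0, 374.6, 192.0], [0.0, 0.0, 1.0]] [[0.7471, 0.6644, 0.0195, -0.3929], [0.387, -0.4111, -0.8254, -0.1678], [-0.5404, 0.6242, -0.5642, 1.4015], [0.0, 0.0, 0.0, 1.0]]
top [[453.7, 0.0, 257.8], [0.0, 453.7, 188.4], [0.0, 0.0, 1.0]] [[0.0007, -0.9996, 0.0295, -0.0152], [-0.9991, -0.0019, -0.0424, 0.5341], [0.0425, -0.0294, -0.9987, 1.3171], [0.0, 0.0, 0.0, 1.0]]
```

View pics/top0.png

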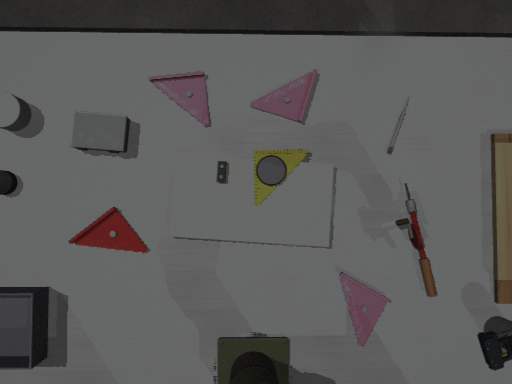

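View pics/scene0.png

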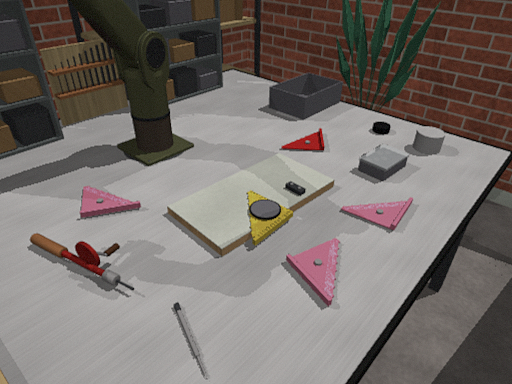

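Triangle look-alikes in the top view: pink (190,95), pink (290,98), red (112,233), pink (364,305) and yellow (270,170). The yellow one lies on the white board and carries the round grey pad, so it fits. I'll check it in an enlarged crop.

```bash
python3 - <<'E'
import cv2
im=cv2.imread("pics/top0.png")
c=im[130:260,160:345]
cv2.imwrite("pics/crop0.png",cv2.resize(c,None,fx=4.3,fy=4.3,interpolation=cv2.INTER_CUBIC))
E
```

```text
(no output)
```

View pics/crop0.png

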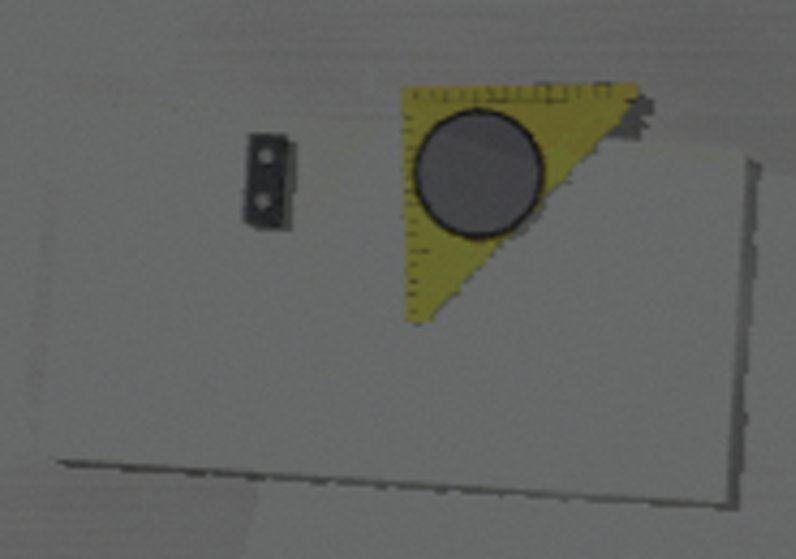

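```bash
cat > h.py <<'E'
import numpy as np, cv2
from scipy.spatial.transform import Rotation as R
def bp(P,uv,z):
    K=np.array(P["intrinsics"]);T=np.array(P["extrinsics"])
    uv=np.atleast_2d(np.array(uv,float)); d=np.c_[uv,np.ones(len(uv))]@np.linalg.inv(K).T@T[:3,:3]
    c=-T[:3,:3].T@T[:3,3]; return c+d*((z-c[2])/d[:,2])[:,None]
def proj(P,X):
    K=np.array(P["intrinsics"]);T=np.array(P["extrinsics"])
    c=np.atleast_2d(X)@T[:3,:3].T+T[:3,3]; q=c@K.T; return q[:,:2]/q[:,2:]
def totool(s,d): return R.from_quat(s["eef_rot"]).inv().apply(d)*100
E
python3 - <<'E'
from h import *
from plant import vision,r
P=vision.camera_params("top")
f=lambda a:np.array(a)/4.3+[160,130]
b=bp(P,f([[60,460],[733,503],[745,155]]),0.028); print("board nearL,nearR,farR",b.round(4).tolist(), np.linalg.norm(b[0]-b[1]),np.linalg.norm(b[2]-b[1]))
q=bp(P,f([[402,88],[638,84],[406,322]]),0.032); print("sq",q.round(4).tolist(),np.linalg.norm(q[0]-q[1]),np.linalg.norm(q[2]-q[0]))
print("pad",bp(P,f([[480,174]]),0.043))
print("stop top",bp(P,f([[250,134],[288,137],[283,230],[244,222]]),0.043).round(4).tolist())
s=r.get_state();print(R.from_quat(s["eef_rot"]).as_matrix().round(3))
p=bp(P,f([[480,174]]),0.043)[0]
print("to pad tool cm",totool(s,np.array([p[0],p[1],0.25])-s["tool_pos"]))
print(vision.camera_params("wrist"), s["tool_pos"])
E
```

```text
board nearL,nearR,farR [[0.3938, 0.226, 0.028], [0.3644, -0.2243, 0.028], [0.599, -0.2339, 0.028]] 0.451265029420203 0.2348162254919888
sq [[0.6431, -0.0015, 0.032], [0.6465, -0.1608, 0.032], [0.4858, -0.0043, 0.032]] 0.15940880634982302 0.15734353424805234
pad [[ 0.58433274 -0.05330052  0.043     ]]
stop top [[0.6105, 0.0998, 0.043], [0.6086, 0.0746, 0.043], [0.5467, 0.0777, 0.043], [0.5519, 0.1035, 0.043]]
[[ 0.291 -0.957 -0.001]
 [-0.957 -0.291  0.002]
 [-0.002  0.    -1.   ]]
to pad tool cm [-4.03632927e+01 -5.43690730e+01 -3.80801904e-02]
{'intrinsics': array([[264.30034945,   0.        , 253.9134034 ],
       [  0.        , 264.30034945, 187.85088666],
       [  0.        ,   0.        ,   1.        ]]), 'extrinsics': array([[ 0.28999851, -0.95702372, -0.0025415 , -0.62324932],
       [-0.91405268, -0.27776227,  0.29556018, -0.03961099],
       [-0.28356404, -0.08338895, -0.95532074,  0.39188791],
       [ 0.        ,  0.        ,  0.        ,  1.        ]])} [ 0.18141741 -0.59752247  0.24900591]
```

Confirmed: it is yellow, on the board, with the pad at top-view pixel (271.6,170.5), which is (0.584,-0.053). Board yaw is about -0.06 and the square's about +0.02, so it sits about 0.08 askew. I'll move above it, turn the tool to match the board and shut the jaws.

Call:
send_rows(series=[{"delta_pos": [-40,-54,0],"turn": 20,"jaw": 1},{"delta_pos": [-40,-54,0],"turn": 20,"jaw": 1},{"delta_pos": [-40,-54,0],"turn": 20,"jaw": 1},{"delta_pos": [-40,-54,0],"turn": 20,"jaw": 1},{"delta_pos": [-40,-54,0],"turn": 20,"jaw": 1},{"delta_pos": [-40,-54,0],"turn": 20,"jaw": 1},{"delta_pos": [-40,-54,0],"turn": 20,"jaw": 1},{"delta_pos": [-40,-54,0],"turn": 20,"jaw": 1}], force=10)

```text
clock: 0.77
tool_pos: [0.3809, -0.3285, 0.2496]
eef_rot: [-0.688, 0.726, 0.0, -0.0]
contact_force: [0.7, -0.3, 0.9]
opening: 0.418
```

```bash
python3 - <<'E'
from h import *
from plant import r
s=r.get_state();M=R.from_quat(s["eef_rot"]).as_matrix();print(s["clock"],s["tool_pos"],M.round(4))
print(totool(s,np.array([0.55,-0.03,0.25])-s["tool_pos"]), np.degrees(np.arctan2(M[1,1],M[0,1]))%360)
E
```

```text
0.7667 [ 0.38092278 -0.32846447  0.24957015] [[-5.440e-02 -9.985e-01 -4.000e-04]
 [-9.985e-01  5.440e-02  3.000e-04]
 [-3.000e-04  4.000e-04 -1.000e+00]]
[-30.72252747 -15.25804651  -0.04058019] 176.87975433945533
```

Call:
send_rows(series=[{"delta_pos": [-30,-15,0],"turn": 0,"jaw": 1},{"delta_pos": [-30,-15,0],"turn": 0,"jaw": 1},{"delta_pos": [-30,-15,0],"turn": 0,"jaw": 1},{"delta_pos": [-30,-15,0],"turn": 0,"jaw": 1},{"delta_pos": [-30,-15,0],"turn": 0,"jaw": 1},{"delta_pos": [-30,-15,0],"turn": 0,"jaw": 1},{"delta_pos": [-30,-15,0],"turn": 0,"jaw": 1},{"delta_pos": [-30,-15,0],"turn": 0,"jaw": 1}])

```text
clock: 1.43
tool_pos: [0.5457, -0.0387, 0.2495]
eef_rot: [-0.688, 0.726, 0.0, -0.0]
contact_force: [-0.0, -0.2, 0.9]
opening: 0.007
```

Call:
send_rows(series=[{"delta_pos": [0,0,0],"turn": 0,"jaw": 1},{"delta_pos": [0,0,0],"turn": 0,"jaw": 1},{"delta_pos": [0,0,0],"turn": 0,"jaw": 1},{"delta_pos": [0,0,0],"turn": 0,"jaw": 1}])

```text
clock: 1.77
tool_pos: [0.5443, -0.0427, 0.2495]
eef_rot: [-0.687, 0.727, -0.0, -0.001]
contact_force: [-0.3, 0.3, 0.4]
opening: 0.008
```

```bash
python3 - <<'E'
from h import *
from plant import r,vision
import pickle
s=r.get_state();M=R.from_quat(s["eef_rot"]).as_matrix();print(s["clock"],s["tool_pos"],M.round(4),s["contact_force"],s["opening"])
P=vision.camera_params("wrist")
im=vision.snapshot("wrist");cv2.imwrite("pics/w1.png",im);pickle.dump(P,open("w1.pkl","wb"))
cv2.imwrite("pics/w1b.png",cv2.resize(im,None,fx=1.56,fy=1.56,interpolation=cv2.INTER_CUBIC))
E
```

```text
1.7667 [ 0.54432029 -0.04272302  0.24949064] [[-0.057  -0.9984 -0.0013]
 [-0.9984  0.057  -0.0013]
 [ 0.0014  0.0012 -1.    ]] [-0.34888662  0.27487775  0.39468162] 0.008129032890263916
```

View pics/w1b.png

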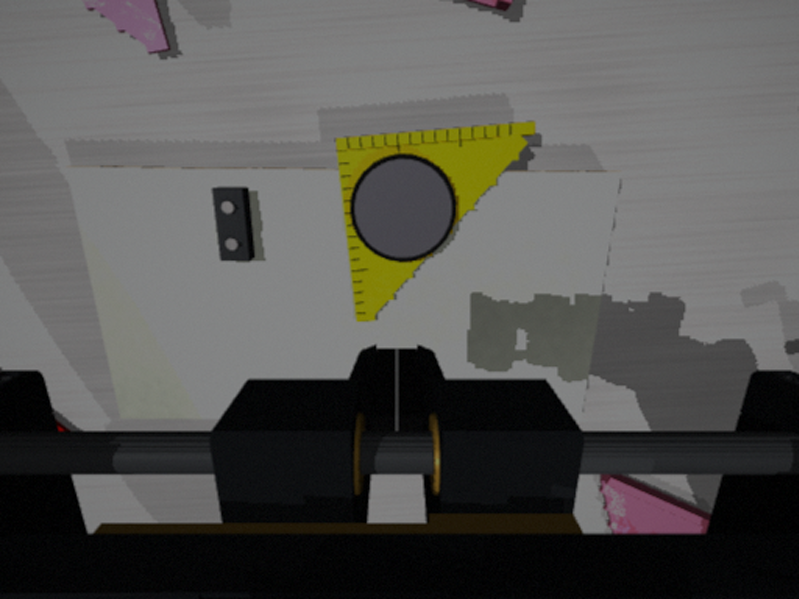

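```bash
python3 - <<'E'
import cv2
im=cv2.imread("pics/w1.png")
c=im[70:215,125:405]
c=cv2.convertScaleAbs(c,alpha=1.6)
cv2.imwrite("pics/w1c.png",cv2.resize(im[95:215,125:265],None,fx=5,fy=5,interpolation=cv2.INTER_NEAREST))
cv2.imwrite("pics/w1d.png",cv2.resize(c,None,fx=2.8,fy=2.8,interpolation=cv2.INTER_CUBIC))
E
```

```text
(no output)
```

View pics/w1c.png

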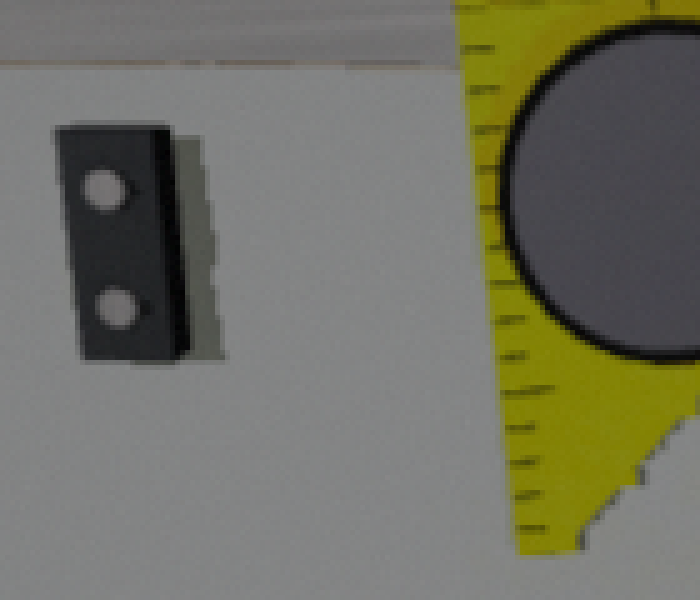

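View pics/w1d.png

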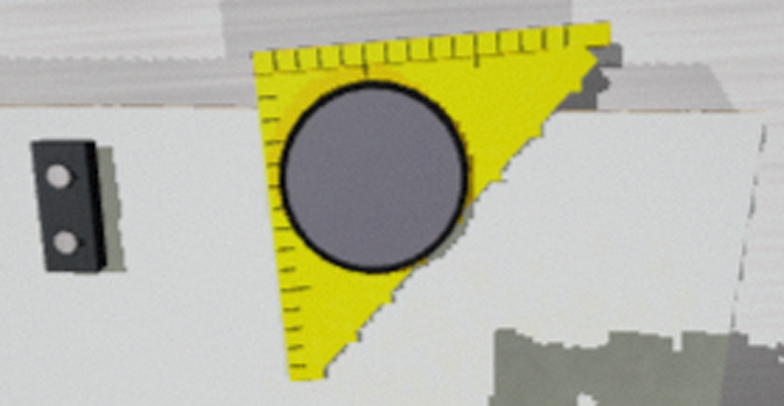

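```bash
python3 - <<'E'
from h import *
import pickle
P=pickle.load(open("w1.pkl","rb"))
f=lambda a:np.array(a,float)/5+[125,95]-0.4
g=lambda a:np.array(a,float)/2.8+[125,70]-0.4
e=bp(P,np.r_[f([[5,64],[200,65],[440,69]]),g([[600,110.5],[740,112]])],0.028);print("far edge",e.round(4).tolist())
d=e[-1]-e[0];print("yaw",np.arctan2(d[0],-d[1]), np.polyfit(e[:,1],e[:,0],1))
print("stop top edge",bp(P,f([[152,128],[177,358]]),0.043).round(4).tolist())
print("stop bot edge",bp(P,f([[172,128],[190,350]]),0.028).round(4).tolist())
q=bp(P,np.r_[g([[252,53],[610,22],[611,44]]),g([[292,380]])],0.032);print("sq",q.round(4).tolist())
d=q[3]-q[0];print("side yaw",np.arctan2(-d[1],-d[0]),np.linalg.norm(d)); d=q[1]-q[0];print("fence yaw",np.arctan2(d[0],-d[1]),np.linalg.norm(d))
w=g([[374,84],[374,270],[282,176],[467,176]]).mean(0)
for z in (.038,.043,.048): print("pad",bp(P,[w],z))
E
```

```text
far edge [[0.6293, 0.1192, 0.028], [0.6261, 0.0689, 0.028], [0.6216, 0.0071, 0.028], [0.6113, -0.156, 0.028], [0.6069, -0.2207, 0.028]]
yaw -0.06564598357510742 [0.0655552  0.62141836]
stop top edge [[0.6116, 0.0785, 0.043], [0.5528, 0.0818, 0.043]]
stop bot edge [[0.6109, 0.0787, 0.028], [0.5518, 0.0835, 0.028]]
sq [[0.6451, 0.0016, 0.032], [0.6488, -0.1577, 0.032], [0.6397, -0.1586, 0.032], [0.4883, -0.0029, 0.032]]
side yaw 0.02843984295380122 0.15690177566751964
fence yaw 0.023152072068865014 0.1593470868560459
pad [[ 0.58834697 -0.05006999  0.038     ]]
pad [[ 0.58882989 -0.0500126   0.043     ]]
pad [[ 0.5893128  -0.04995521  0.048     ]]
```

The far edge fits a board yaw of -0.0656, and the stop corner is near (0.6266, 0.0776). The square's inner corner is near (0.635, 0.001), 13.5 mm beyond the edge and 75 mm short of the stop. The pad centre is near (0.588, -0.050). All of this matches the given sizes, so I'll go above the pad.

Call:
send_rows(series=[{"delta_pos": [0.5,-4.4,2],"turn": 0,"jaw": 1},{"delta_pos": [0.5,-4.4,5],"turn": 0,"jaw": 1},{"delta_pos": [0.5,-4.4,8],"turn": 0,"jaw": 1},{"delta_pos": [0.5,-4.4,11],"turn": 0,"jaw": 1},{"delta_pos": [0.5,-4.4,14],"turn": 0,"jaw": 1},{"delta_pos": [0.5,-4.4,16],"turn": 0,"jaw": 1},{"delta_pos": [0.5,-4.4,17],"turn": 0,"jaw": 1},{"delta_pos": [0.5,-4.4,17.5],"turn": 0,"jaw": 1}])

```text
clock: 2.48
tool_pos: [0.5878, -0.0496, 0.0734]
eef_rot: [-0.687, 0.727, 0.001, -0.001]
contact_force: [-0.1, 0.3, -0.2]
opening: 0.006
```

Call:
send_rows(series=[{"delta_pos": [0,0,0.3],"turn": 0,"jaw": 1},{"delta_pos": [0,0,0.6],"turn": 0,"jaw": 1},{"delta_pos": [0,0,0.6],"turn": 0,"jaw": 1},{"delta_pos": [0,0,0.6],"turn": 0,"jaw": 1}])

```text
clock: 2.82
tool_pos: [0.5897, -0.0483, 0.0698]
eef_rot: [-0.688, 0.726, -0.001, 0.001]
contact_force: [0.0, 0.3, -0.1]
opening: 0.003
```

```bash
cat > st.py <<'E'
from h import *
from plant import r,vision
import sys
# board frame at stop corner
SC=np.array([0.6266,0.0776]);Y=-0.0656;B=np.array([[np.cos(Y),np.sin(Y)],[-np.sin(Y),np.cos(Y)]])
def show():
    s=r.get_state();M=R.from_quat(s["eef_rot"]).as_matrix();p=np.array(s["tool_pos"]);F=np.array(s["contact_force"])
    print("t%.2f"%s["clock"],"tip z %.2f"%(1e3*(p[2]-0.011)),"bxy(mm)",(1e3*B@(p[:2]-SC)).round(2),"yaw %.4f"%(np.arctan2(-M[1,1],-M[0,1])),"tilt",M[:2,2].round(4),"F board",(B@F[:2]).round(2),"Fz %.2f"%F[2],"M",np.round(s["moment"],3))
    return s
if __name__=="__main__":
    show()
    if len(sys.argv)>1:
        n=sys.argv[1];im=vision.snapshot(n);cv2.imwrite("pics/%s.png"%sys.argv[2],cv2.resize(im,None,fx=1.56,fy=1.56,interpolation=cv2.INTER_CUBIC))
E
python3 st.py wrist w2
```

```text
t2.82 tip z 58.76 bxy(mm) [ -28.62 -128.  ] yaw -0.0543 tilt [ 0.0019 -0.0002] F board [-0.02  0.33] Fz -0.07 M [ 0.06   0.062 -0.019]
```

View pics/w2.png

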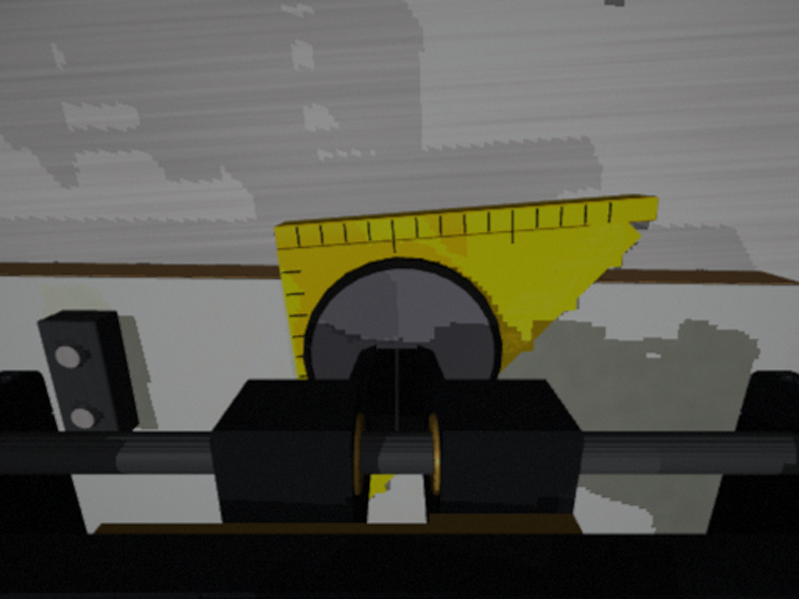

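Call:
send_rows(series=[{"delta_pos": [0,0,0.2],"turn": 0,"jaw": 1},{"delta_pos": [0,0,0.4],"turn": 0,"jaw": 1},{"delta_pos": [0,0,0.6],"turn": 0,"jaw": 1},{"delta_pos": [0,0,0.7],"turn": 0,"jaw": 1},{"delta_pos": [0,0,0.7],"turn": 0,"jaw": 1},{"delta_pos": [0,0,0.7],"turn": 0,"jaw": 1}])

```text
clock: 3.37
tool_pos: [0.5889, -0.0481, 0.0616]
eef_rot: [-0.688, 0.726, 0.0, -0.0]
contact_force: [-0.9, 0.1, 0.3]
opening: 0.006
```

```bash
python3 st.py
```

```text
t3.37 tip z 50.58 bxy(mm) [ -29.41 -127.94] yaw -0.0542 tilt [-0.0002 -0.0001] F board [-0.89  0.05] Fz 0.32 M [0.001 0.008 0.061]
```

Call:
send_rows(series=[{"delta_pos": [0,0,0],"turn": 0,"jaw": 1},{"delta_pos": [0,0,0],"turn": 0,"jaw": 1},{"delta_pos": [0,0,0],"turn": 0,"jaw": 1}])

```text
clock: 3.62
tool_pos: [0.589, -0.0481, 0.0618]
eef_rot: [-0.688, 0.726, -0.0, 0.0]
contact_force: [-0.2, -0.7, 0.4]
opening: 0.007
```

```bash
python3 st.py
```

```text
t3.62 tip z 50.75 bxy(mm) [ -29.28 -127.93] yaw -0.0543 tilt [ 0.0001 -0.    ] F board [-0.12 -0.69] Fz 0.39 M [0.047 0.022 0.012]
```

Call:
send_rows(series=[{"delta_pos": [0,0,0.1],"turn": 0,"jaw": 1},{"delta_pos": [0,0,0.18],"turn": 0,"jaw": 1},{"delta_pos": [0,0,0.18],"turn": 0,"jaw": 1}])

```text
clock: 3.87
tool_pos: [0.5888, -0.0481, 0.0598]
eef_rot: [-0.688, 0.726, 0.0, -0.0]
contact_force: [-0.4, -0.5, 0.2]
opening: 0.005
```

Call:
send_rows(series=[{"delta_pos": [0,0,0.02],"turn": 0,"jaw": 1},{"delta_pos": [0,0,0.04],"turn": 0,"jaw": 1},{"delta_pos": [0,0,0.04],"turn": 0,"jaw": 1}])

```text
clock: 4.12
tool_pos: [0.589, -0.0482, 0.0595]
eef_rot: [-0.688, 0.726, -0.0, 0.0]
contact_force: [0.1, -0.0, -0.2]
opening: 0.006
```

Call:
send_rows(series=[{"delta_pos": [0,0,0.02],"turn": 0,"jaw": 1},{"delta_pos": [0,0,0.04],"turn": 0,"jaw": 1},{"delta_pos": [0,0,0.04],"turn": 0,"jaw": 1}])

```text
clock: 4.37
tool_pos: [0.589, -0.0481, 0.0591]
eef_rot: [-0.688, 0.726, -0.0, -0.0]
contact_force: [-0.6, 0.3, 0.8]
opening: 0.004
```

Call:
send_rows(series=[{"delta_pos": [0,0,0.02],"turn": 0,"jaw": 1},{"delta_pos": [0,0,0.04],"turn": 0,"jaw": 1},{"delta_pos": [0,0,0.04],"turn": 0,"jaw": 1}])

```text
clock: 4.62
tool_pos: [0.5889, -0.0481, 0.0587]
eef_rot: [-0.688, 0.726, -0.0, -0.0]
contact_force: [0.3, -0.3, -0.4]
opening: 0.004
```

Call:
send_rows(series=[{"delta_pos": [0,0,0.02],"turn": 0,"jaw": 1},{"delta_pos": [0,0,0.04],"turn": 0,"jaw": 1},{"delta_pos": [0,0,0.04],"turn": 0,"jaw": 1}])

```text
clock: 4.87
tool_pos: [0.5889, -0.0481, 0.0583]
eef_rot: [-0.688, 0.726, -0.0, -0.0]
contact_force: [-0.1, 0.4, 0.1]
opening: 0.007
```

Call:
send_rows(series=[{"delta_pos": [0,0,0.02],"turn": 0,"jaw": 1},{"delta_pos": [0,0,0.05],"turn": 0,"jaw": 1},{"delta_pos": [0,0,0.05],"turn": 0,"jaw": 1}])

```text
clock: 5.12
tool_pos: [0.5889, -0.0481, 0.0577]
eef_rot: [-0.688, 0.726, 0.0, -0.0]
contact_force: [-0.5, -0.0, -0.0]
opening: 0.004
```

Call:
send_rows(series=[{"delta_pos": [0,0,0.02],"turn": 0,"jaw": 1},{"delta_pos": [0,0,0.05],"turn": 0,"jaw": 1},{"delta_pos": [0,0,0.05],"turn": 0,"jaw": 1}])

```text
clock: 5.37
tool_pos: [0.5889, -0.0481, 0.0572]
eef_rot: [-0.688, 0.726, 0.0, -0.0]
contact_force: [-0.8, 0.4, -1.0]
opening: 0.007
```

Call:
send_rows(series=[{"delta_pos": [0,0,0.02],"turn": 0,"jaw": 1},{"delta_pos": [0,0,0.05],"turn": 0,"jaw": 1},{"delta_pos": [0,0,0.05],"turn": 0,"jaw": 1}])

```text
clock: 5.62
tool_pos: [0.5889, -0.0482, 0.0568]
eef_rot: [-0.688, 0.726, -0.0, -0.0]
contact_force: [0.5, 0.2, -0.1]
opening: 0.003
```

Call:
send_rows(series=[{"delta_pos": [0,0,0.02],"turn": 0,"jaw": 1},{"delta_pos": [0,0,0.05],"turn": 0,"jaw": 1},{"delta_pos": [0,0,0.05],"turn": 0,"jaw": 1}])

```text
clock: 5.87
tool_pos: [0.5889, -0.0481, 0.0563]
eef_rot: [-0.688, 0.726, -0.0, -0.0]
contact_force: [-0.1, -1.4, 0.4]
opening: 0.001
```

Call:
send_rows(series=[{"delta_pos": [0,0,0.02],"turn": 0,"jaw": 1},{"delta_pos": [0,0,0.05],"turn": 0,"jaw": 1},{"delta_pos": [0,0,0.05],"turn": 0,"jaw": 1}])

```text
clock: 6.12
tool_pos: [0.5889, -0.0482, 0.0558]
eef_rot: [-0.688, 0.726, -0.0, -0.0]
contact_force: [0.3, -0.6, 0.3]
opening: 0.008
```

Call:
send_rows(series=[{"delta_pos": [0,0,0.02],"turn": 0,"jaw": 1},{"delta_pos": [0,0,0.05],"turn": 0,"jaw": 1},{"delta_pos": [0,0,0.05],"turn": 0,"jaw": 1}])

```text
clock: 6.37
tool_pos: [0.5889, -0.0481, 0.0553]
eef_rot: [-0.688, 0.726, -0.0, -0.0]
contact_force: [0.4, 0.4, 0.8]
opening: 0.003
```

Call:
send_rows(series=[{"delta_pos": [0,0,0.02],"turn": 0,"jaw": 1},{"delta_pos": [0,0,0.05],"turn": 0,"jaw": 1},{"delta_pos": [0,0,0.05],"turn": 0,"jaw": 1}])

```text
clock: 6.62
tool_pos: [0.5889, -0.0481, 0.0547]
eef_rot: [-0.688, 0.726, 0.0, -0.0]
contact_force: [-0.3, 0.7, 0.7]
opening: 0.003
```

Call:
send_rows(series=[{"delta_pos": [0,0,0.02],"turn": 0,"jaw": 1},{"delta_pos": [0,0,0.05],"turn": 0,"jaw": 1},{"delta_pos": [0,0,0.05],"turn": 0,"jaw": 1}])

```text
clock: 6.87
tool_pos: [0.5889, -0.0481, 0.0543]
eef_rot: [-0.688, 0.726, 0.0, -0.0]
contact_force: [-0.0, 0.7, 0.2]
opening: 0.006
```

Call:
send_rows(series=[{"delta_pos": [0,0,0.02],"turn": 0,"jaw": 1},{"delta_pos": [0,0,0.05],"turn": 0,"jaw": 1},{"delta_pos": [0,0,0.05],"turn": 0,"jaw": 1}])

```text
clock: 7.12
tool_pos: [0.5889, -0.0481, 0.0537]
eef_rot: [-0.688, 0.726, -0.0, -0.0]
contact_force: [0.4, -1.2, -0.1]
opening: 0.003
```

Call:
send_rows(series=[{"delta_pos": [0,0,0.02],"turn": 0,"jaw": 1},{"delta_pos": [0,0,0.05],"turn": 0,"jaw": 1},{"delta_pos": [0,0,0.05],"turn": 0,"jaw": 1}])

```text
clock: 7.37
tool_pos: [0.5889, -0.0482, 0.0533]
eef_rot: [-0.688, 0.726, -0.0, -0.0]
contact_force: [0.4, -0.4, -0.2]
opening: 0.002
```

Call:
send_rows(series=[{"delta_pos": [0,0,0.02],"turn": 0,"jaw": 1},{"delta_pos": [0,0,0.05],"turn": 0,"jaw": 1},{"delta_pos": [0,0,0.05],"turn": 0,"jaw": 1}])

```text
clock: 7.62
tool_pos: [0.5889, -0.0482, 0.0528]
eef_rot: [-0.688, 0.726, -0.0, -0.0]
contact_force: [0.1, -0.6, 0.4]
opening: 0.003
```

Call:
send_rows(series=[{"delta_pos": [0,0,0.02],"turn": 0,"jaw": 1},{"delta_pos": [0,0,0.05],"turn": 0,"jaw": 1},{"delta_pos": [0,0,0.05],"turn": 0,"jaw": 1}])

```text
clock: 7.87
tool_pos: [0.5889, -0.0482, 0.0523]
eef_rot: [-0.688, 0.726, -0.0, -0.0]
contact_force: [-0.5, 0.4, 0.5]
opening: 0.006
```

Call:
send_rows(series=[{"delta_pos": [0,0,0.02],"turn": 0,"jaw": 1},{"delta_pos": [0,0,0.05],"turn": 0,"jaw": 1},{"delta_pos": [0,0,0.05],"turn": 0,"jaw": 1}])

```text
clock: 8.12
tool_pos: [0.589, -0.0482, 0.052]
eef_rot: [-0.688, 0.726, -0.0, 0.0]
contact_force: [-0.6, 0.8, 1.7]
opening: 0.002
```

Call:
send_rows(series=[{"delta_pos": [0,0,0],"turn": 0,"jaw": 1},{"delta_pos": [0,0,0],"turn": 0,"jaw": 1}])

```text
clock: 8.28
tool_pos: [0.589, -0.0481, 0.052]
eef_rot: [-0.688, 0.726, -0.0, 0.0]
contact_force: [-1.0, 0.1, 3.0]
opening: 0.007
```

```bash
python3 st.py
```

```text
t8.28 tip z 41.00 bxy(mm) [ -29.28 -127.94] yaw -0.0542 tilt [ 0.0002 -0.0001] F board [-1.04  0.01] Fz 2.99 M [ 0.08   0.134 -0.031]
```

Call:
send_rows(series=[{"delta_pos": [0,0,0.01],"turn": 0,"jaw": 1},{"delta_pos": [0,0,0.02],"turn": 0,"jaw": 1},{"delta_pos": [0,0,0.02],"turn": 0,"jaw": 1}])

```text
clock: 8.53
tool_pos: [0.589, -0.0482, 0.052]
eef_rot: [-0.688, 0.726, -0.0, 0.0]
contact_force: [-0.5, 0.9, 5.3]
opening: 0.007
```

```bash
python3 st.py
```

```text
t8.53 tip z 40.99 bxy(mm) [ -29.32 -127.96] yaw -0.0543 tilt [ 0.0002 -0.0001] F board [-0.61  0.86] Fz 5.35 M [ 0.092  0.262 -0.031]
```

Call:
send_rows(series=[{"delta_pos": [0,0,0],"turn": 0,"jaw": 1},{"delta_pos": [0,0,0],"turn": 0,"jaw": 1}])

```text
clock: 8.7
tool_pos: [0.589, -0.0481, 0.052]
eef_rot: [-0.688, 0.726, -0.0, 0.0]
contact_force: [-1.6, -0.3, 5.4]
opening: 0.007
```

Call:
send_rows(series=[{"delta_pos": [0,0.05,0.01],"turn": 0,"jaw": 1},{"delta_pos": [0,0.1,0.01],"turn": 0,"jaw": 1},{"delta_pos": [0,0.15,0.01],"turn": 0,"jaw": 1},{"delta_pos": [0,0.2,0.01],"turn": 0,"jaw": 1},{"delta_pos": [0,0.25,0.01],"turn": 0,"jaw": 1},{"delta_pos": [0,0.3,0.01],"turn": 0,"jaw": 1}])

```text
clock: 9.2
tool_pos: [0.5875, -0.0481, 0.052]
eef_rot: [-0.688, 0.726, -0.001, 0.001]
contact_force: [2.7, 0.1, 5.0]
opening: 0.003
```

```bash
python3 st.py
```

```text
t9.20 tip z 41.00 bxy(mm) [ -30.78 -127.97] yaw -0.0543 tilt [ 0.0033 -0.0002] F board [2.71 0.33] Fz 4.98 M [-0.078 -0.773  0.009]
```

Call:
send_rows(series=[{"delta_pos": [0,0.06,0.01],"turn": 0.7,"jaw": 1},{"delta_pos": [0,0.12,0.01],"turn": 1.4,"jaw": 1},{"delta_pos": [0,0.19,0.01],"turn": 2.1,"jaw": 1},{"delta_pos": [0,0.26,0.01],"turn": 2.8,"jaw": 1},{"delta_pos": [0,0.33,0.01],"turn": 3.5,"jaw": 1},{"delta_pos": [0,0.4,0.01],"turn": 4.2,"jaw": 1},{"delta_pos": [0,0.45,0.01],"turn": 5,"jaw": 1},{"delta_pos": [0,0.5,0.01],"turn": 5,"jaw": 1}])

```text
clock: 9.87
tool_pos: [0.5825, -0.0478, 0.052]
eef_rot: [-0.655, 0.756, -0.001, 0.001]
contact_force: [4.2, -0.4, 5.0]
opening: 0.002
```

```bash
python3 st.py wrist w3
```

```text
t9.87 tip z 41.00 bxy(mm) [ -35.78 -128.04] yaw -0.1423 tilt [ 0.0034 -0.0003] F board [ 4.24 -0.15] Fz 5.02 M [-0.019 -0.803 -0.02 ]
```

View pics/w3.png

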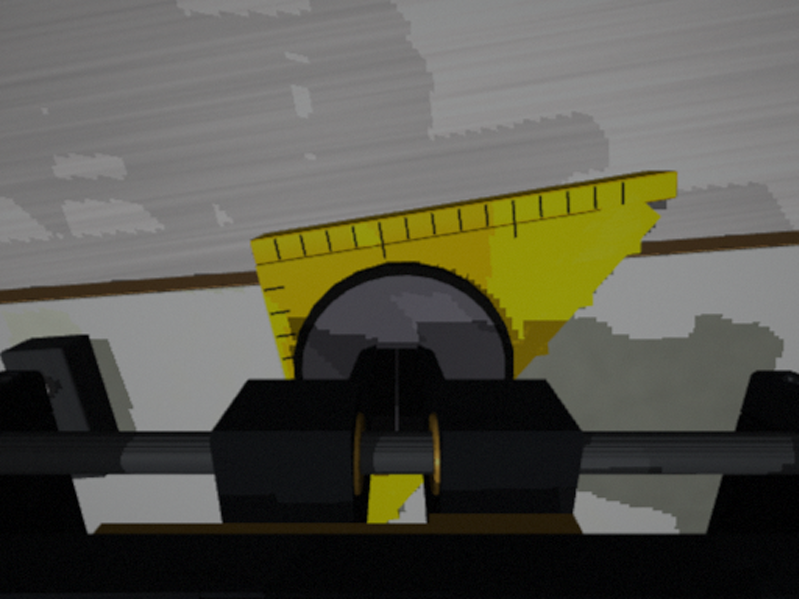

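The fingers turned on the pad without rotating the square: the fence still slopes 0.155 against 0.069 for the edge. The board edge will have to square it up as I pull. I'll keep dragging with slightly more press.

Call:
send_rows(series=[{"delta_pos": [0.01,0.1,0.012],"turn": 0,"jaw": 1},{"delta_pos": [0.02,0.2,0.012],"turn": 0,"jaw": 1},{"delta_pos": [0.02,0.3,0.012],"turn": 0,"jaw": 1},{"delta_pos": [0.03,0.4,0.012],"turn": 0,"jaw": 1},{"delta_pos": [0.04,0.5,0.012],"turn": 0,"jaw": 1},{"delta_pos": [0.05,0.6,0.012],"turn": 0,"jaw": 1}])

```text
clock: 10.42
tool_pos: [0.5768, -0.0474, 0.052]
eef_rot: [-0.655, 0.755, -0.001, 0.001]
contact_force: [4.3, -0.6, 6.2]
opening: 0.005
```

```bash
python3 st.py
```

```text
t10.42 tip z 40.97 bxy(mm) [ -41.53 -128.01] yaw -0.1417 tilt [ 0.004  -0.0002] F board [ 4.35 -0.36] Fz 6.23 M [ 0.021 -0.904  0.01 ]
```

Call:
send_rows(series=[{"delta_pos": [0.01,0.07,0.005],"turn": 0,"jaw": 1},{"delta_pos": [0.01,0.14,0.005],"turn": 0,"jaw": 1},{"delta_pos": [0.02,0.2,0.005],"turn": 0,"jaw": 1},{"delta_pos": [0.02,0.27,0.005],"turn": 0,"jaw": 1},{"delta_pos": [0.03,0.33,0.005],"turn": 0,"jaw": 1},{"delta_pos": [0.03,0.4,0.005],"turn": 0,"jaw": 1}])

```text
clock: 10.92
tool_pos: [0.5734, -0.0472, 0.052]
eef_rot: [-0.655, 0.755, -0.002, 0.002]
contact_force: [6.5, -1.0, 5.7]
opening: 0.004
```

```bash
python3 st.py wrist w4
```

```text
t10.92 tip z 41.00 bxy(mm) [ -44.95 -128.02] yaw -0.1418 tilt [ 0.0053 -0.0002] F board [ 6.56 -0.56] Fz 5.68 M [-0.106 -1.09  -0.107]
```

View pics/w4.png

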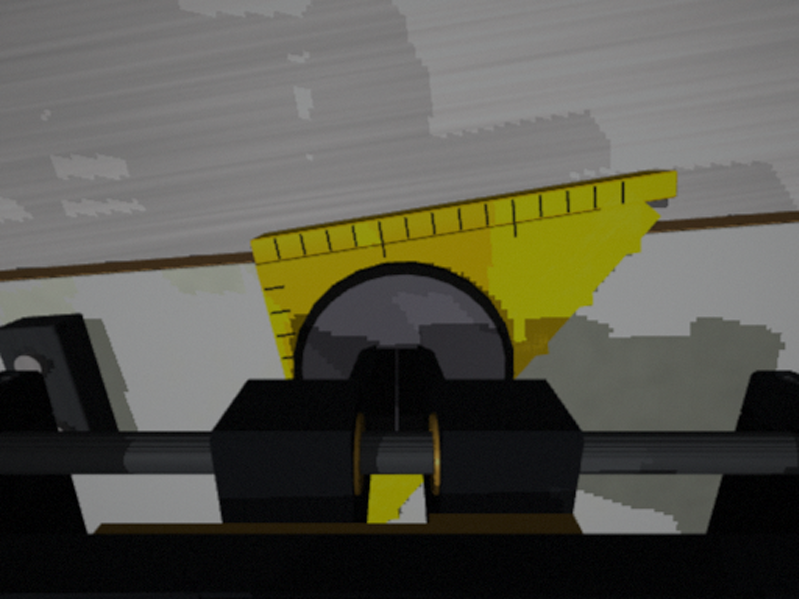

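Call:
send_rows(series=[{"delta_pos": [0,0,0.01],"turn": 0,"jaw": 1},{"delta_pos": [0,0,0.02],"turn": 0,"jaw": 1},{"delta_pos": [0,0.05,0.02],"turn": 0,"jaw": 1},{"delta_pos": [0.01,0.1,0.02],"turn": 0,"jaw": 1},{"delta_pos": [0.01,0.15,0.02],"turn": 0,"jaw": 1},{"delta_pos": [0.01,0.2,0.02],"turn": 0,"jaw": 1}])

```text
clock: 11.47
tool_pos: [0.5722, -0.0471, 0.052]
eef_rot: [-0.655, 0.755, -0.002, 0.002]
contact_force: [5.0, 0.3, 6.3]
opening: 0.007
```

```bash
python3 st.py wrist w5
```

```text
t11.47 tip z 40.97 bxy(mm) [ -46.14 -127.97] yaw -0.1418 tilt [ 0.0069 -0.0003] F board [4.95 0.62] Fz 6.35 M [-0.096 -1.25  -0.002]
```

View pics/w5.png

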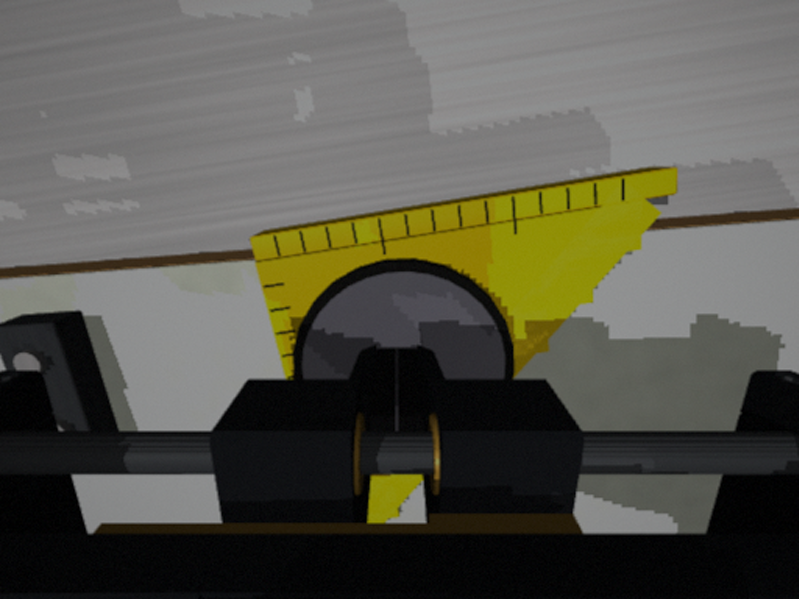

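Call:
send_rows(series=[{"delta_pos": [0,0,0.01],"turn": 0,"jaw": 1},{"delta_pos": [0,0,0.02],"turn": 0,"jaw": 1},{"delta_pos": [0,0,0.02],"turn": 0,"jaw": 1}])

```text
clock: 11.77
tool_pos: [0.5721, -0.0471, 0.052]
eef_rot: [-0.655, 0.755, -0.002, 0.002]
contact_force: [5.8, -0.7, 7.5]
opening: 0.009
```

```bash
python3 st.py
```

```text
t11.77 tip z 40.96 bxy(mm) [ -46.22 -127.96] yaw -0.1418 tilt [ 0.0067 -0.0003] F board [ 5.85 -0.34] Fz 7.47 M [-0.059 -1.138 -0.023]
```

Call:
send_rows(series=[{"delta_pos": [0,0.04,0.01],"turn": 0,"jaw": 1},{"delta_pos": [0.01,0.08,0.01],"turn": 0,"jaw": 1},{"delta_pos": [0.01,0.12,0.01],"turn": 0,"jaw": 1},{"delta_pos": [0.01,0.16,0.01],"turn": 0,"jaw": 1},{"delta_pos": [0.02,0.2,0.01],"turn": 0,"jaw": 1},{"delta_pos": [0.02,0.25,0.01],"turn": 0,"jaw": 1},{"delta_pos": [0.02,0.3,0.01],"turn": 0,"jaw": 1},{"delta_pos": [0.02,0.3,0.01],"turn": 0,"jaw": 1}])

```text
clock: 12.43
tool_pos: [0.57, -0.0469, 0.052]
eef_rot: [-0.655, 0.755, -0.003, 0.003]
contact_force: [6.5, -0.6, 7.5]
opening: 0.007
```

```bash
python3 st.py wrist w6
```

```text
t12.43 tip z 40.98 bxy(mm) [ -48.33 -127.89] yaw -0.1418 tilt [ 0.0087 -0.0003] F board [ 6.57 -0.12] Fz 7.52 M [-0.093 -1.395  0.005]
```

View pics/w6.png

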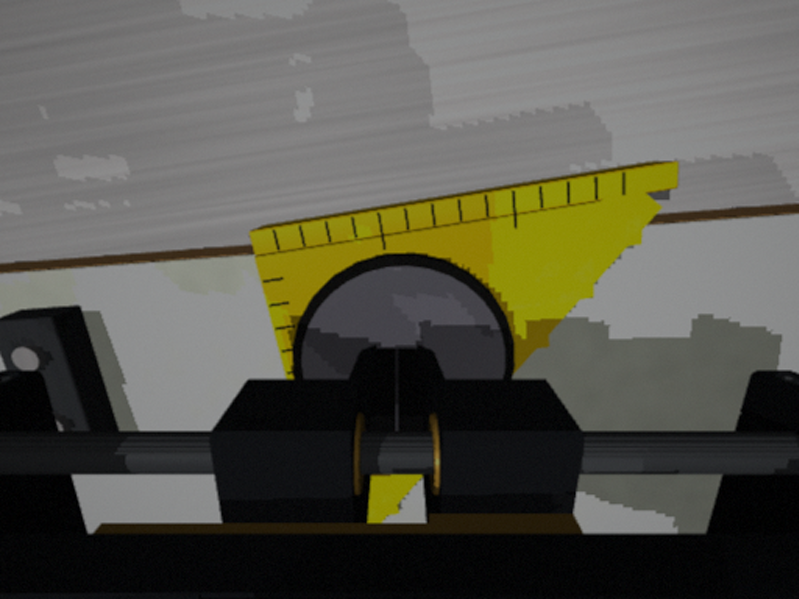

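The square isn't rotating. Between w4 and w6 the fence and the edge moved up the picture together, so the tips slid 2–3 mm over the pad. The corner bears on the edge and friction blocks the turn. If I slide along the edge (+y) while keeping the pull, the friction turns to face -y and the pull can swing the fence in.

Call:
send_rows(series=[{"delta_pos": [-0.05,0,0.01],"turn": 0,"jaw": 1},{"delta_pos": [-0.15,0.01,0.01],"turn": 0,"jaw": 1},{"delta_pos": [-0.25,0.02,0.01],"turn": 0,"jaw": 1},{"delta_pos": [-0.35,0.03,0.01],"turn": 0,"jaw": 1},{"delta_pos": [-0.45,0.04,0.01],"turn": 0,"jaw": 1},{"delta_pos": [-0.55,0.04,0.01],"turn": 0,"jaw": 1},{"delta_pos": [-0.65,0.05,0.01],"turn": 0,"jaw": 1},{"delta_pos": [-0.75,0.06,0.01],"turn": 0,"jaw": 1}])

```text
clock: 13.15
tool_pos: [0.5684, -0.0431, 0.0519]
eef_rot: [-0.654, 0.756, -0.003, 0.0]
contact_force: [3.3, -7.2, 10.9]
opening: 0.008
```

```bash
python3 st.py wrist w7
```

```text
t13.15 tip z 40.94 bxy(mm) [ -50.19 -124.24] yaw -0.1450 tilt [ 0.0046 -0.0046] F board [ 3.79 -6.93] Fz 10.91 M [-1.451 -0.689 -0.011]
```

View pics/w7.png

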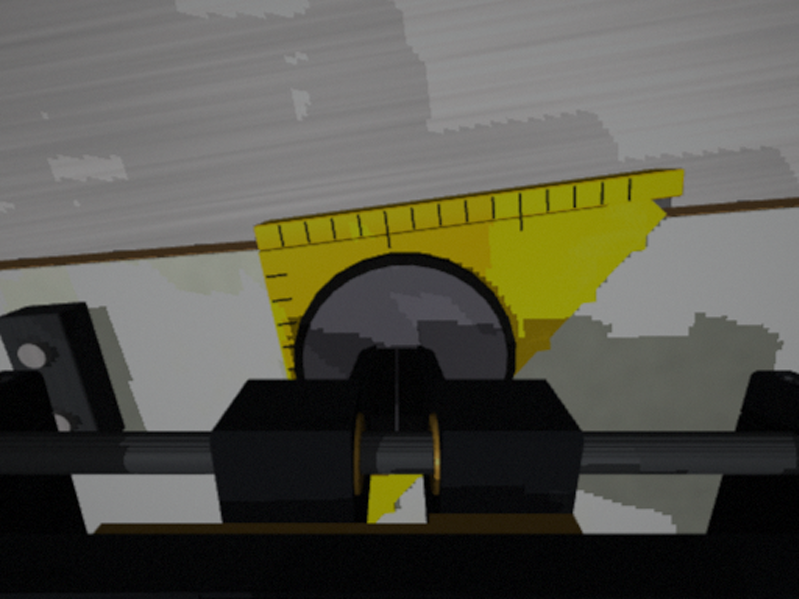

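It's working: the fence slope relative to the edge has dropped from 0.085 to about 0.053. Press has risen to 11 N, so I'll ease it and go on.

Call:
send_rows(series=[{"delta_pos": [0,0,-0.015],"turn": 0,"jaw": 1},{"delta_pos": [-0.07,0.01,-0.02],"turn": 0,"jaw": 1},{"delta_pos": [-0.14,0.02,-0.02],"turn": 0,"jaw": 1},{"delta_pos": [-0.21,0.03,-0.02],"turn": 0,"jaw": 1},{"delta_pos": [-0.28,0.04,-0.02],"turn": 0,"jaw": 1},{"delta_pos": [-0.35,0.05,-0.02],"turn": 0,"jaw": 1}])

```text
clock: 13.7
tool_pos: [0.5676, -0.0396, 0.0519]
eef_rot: [-0.654, 0.757, -0.003, -0.0]
contact_force: [3.6, -6.7, 10.3]
opening: 0.008
```

```bash
python3 st.py wrist w8
```

```text
t13.70 tip z 40.94 bxy(mm) [ -51.19 -120.83] yaw -0.1451 tilt [ 0.003  -0.0047] F board [ 4.07 -6.44] Fz 10.27 M [-1.484 -0.467 -0.048]
```

View pics/w8.png

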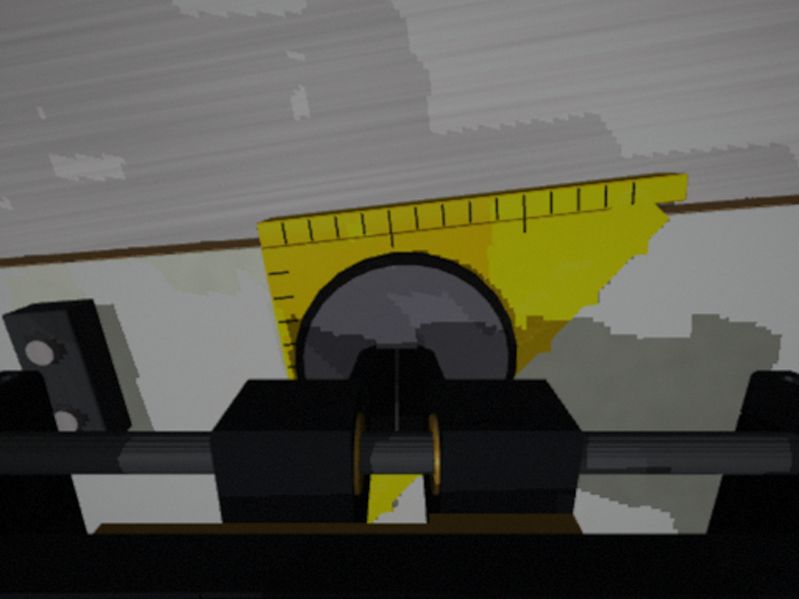

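Call:
send_rows(series=[{"delta_pos": [0,0,-0.015],"turn": 0,"jaw": 1},{"delta_pos": [-0.07,0.01,-0.02],"turn": 0,"jaw": 1},{"delta_pos": [-0.14,0.02,-0.02],"turn": 0,"jaw": 1},{"delta_pos": [-0.21,0.03,-0.02],"turn": 0,"jaw": 1},{"delta_pos": [-0.28,0.04,-0.02],"turn": 0,"jaw": 1},{"delta_pos": [-0.35,0.05,-0.02],"turn": 0,"jaw": 1},{"delta_pos": [-0.42,0.06,-0.02],"turn": 0,"jaw": 1}])

```text
clock: 14.33
tool_pos: [0.567, -0.0353, 0.0519]
eef_rot: [-0.654, 0.757, -0.002, -0.001]
contact_force: [2.5, -6.1, 9.9]
opening: 0.01
```

```bash
python3 st.py wrist w9
```

```text
t14.33 tip z 40.94 bxy(mm) [ -52.07 -116.61] yaw -0.1452 tilt [ 0.0017 -0.0046] F board [ 2.87 -5.91] Fz 9.92 M [-1.391 -0.395 -0.071]
```

View pics/w9.png

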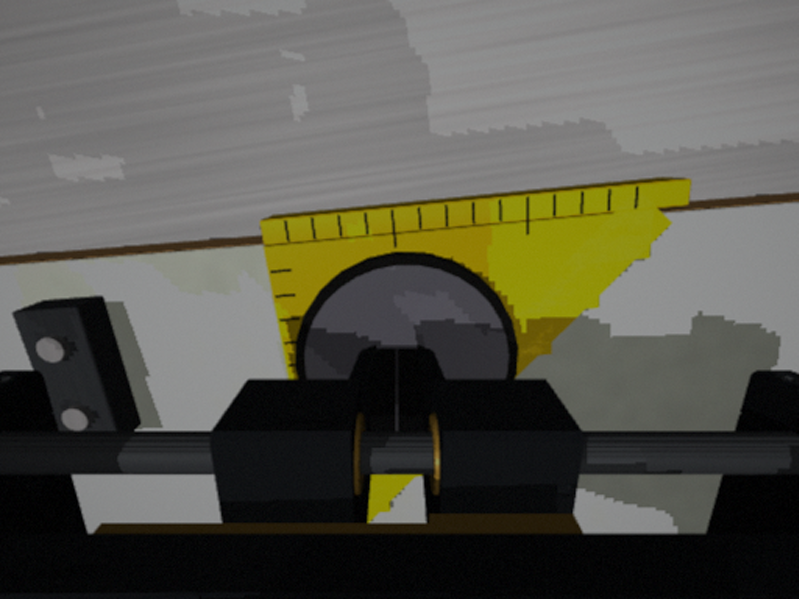

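Call:
send_rows(series=[{"delta_pos": [0,0,-0.015],"turn": 0,"jaw": 1},{"delta_pos": [-0.07,0.02,-0.02],"turn": 0,"jaw": 1},{"delta_pos": [-0.14,0.04,-0.02],"turn": 0,"jaw": 1},{"delta_pos": [-0.21,0.06,-0.02],"turn": 0,"jaw": 1},{"delta_pos": [-0.28,0.07,-0.02],"turn": 0,"jaw": 1},{"delta_pos": [-0.35,0.08,-0.02],"turn": 0,"jaw": 1},{"delta_pos": [-0.42,0.09,-0.02],"turn": 0,"jaw": 1}])

```text
clock: 14.97
tool_pos: [0.5665, -0.0309, 0.052]
eef_rot: [-0.654, 0.756, -0.002, -0.001]
contact_force: [1.9, -6.4, 8.3]
opening: 0.002
```

```bash
python3 st.py wrist w10
```

```text
t14.97 tip z 40.95 bxy(mm) [ -52.82 -112.22] yaw -0.1450 tilt [ 0.0013 -0.0045] F board [ 2.33 -6.29] Fz 8.33 M [-1.369 -0.456  0.005]
```

View pics/w10.png

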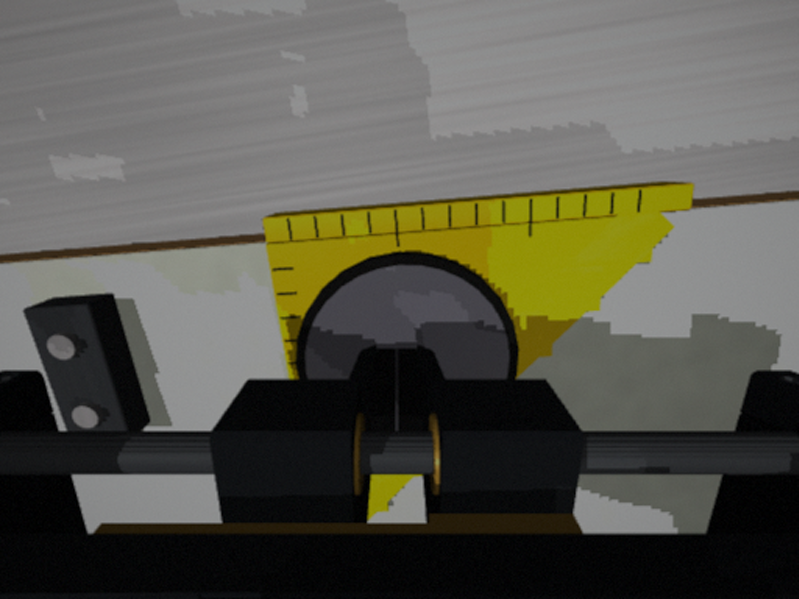

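The fence now looks parallel to the edge (0.077 against 0.086 px slope) and closed up on it. I'll slide along the edge toward the stop, holding a light pull.

Call:
send_rows(series=[{"delta_pos": [-0.12,0.01,-0.005],"turn": 0,"jaw": 1},{"delta_pos": [-0.25,0.03,-0.01],"turn": 0,"jaw": 1},{"delta_pos": [-0.38,0.04,-0.01],"turn": 0,"jaw": 1},{"delta_pos": [-0.5,0.05,-0.01],"turn": 0,"jaw": 1},{"delta_pos": [-0.62,0.06,-0.01],"turn": 0,"jaw": 1},{"delta_pos": [-0.75,0.07,-0.01],"turn": 0,"jaw": 1},{"delta_pos": [-0.88,0.09,-0.01],"turn": 0,"jaw": 1},{"delta_pos": [-1.0,0.1,-0.01],"turn": 0,"jaw": 1}])

```text
clock: 15.68
tool_pos: [0.5672, -0.0208, 0.052]
eef_rot: [-0.654, 0.756, -0.002, -0.001]
contact_force: [2.3, -6.1, 7.1]
opening: 0.007
```

```bash
python3 st.py wrist w11
```

```text
t15.68 tip z 40.96 bxy(mm) [ -52.82 -102.03] yaw -0.1449 tilt [ 0.0017 -0.0043] F board [ 2.65 -5.9 ] Fz 7.09 M [-1.297 -0.602 -0.047]
```

View pics/w11.png

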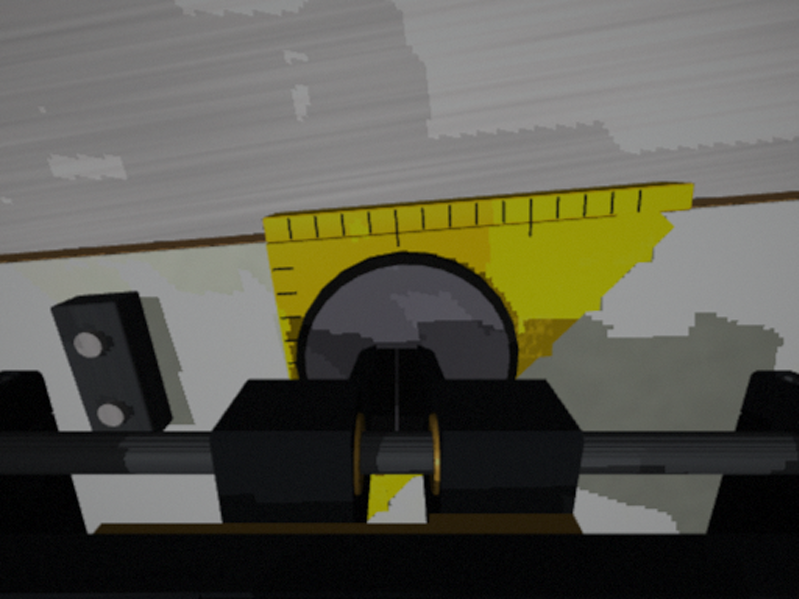

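```bash
python3 - <<'E'
from st import *
P=vision.camera_params("wrist")
def b(u,z): return (1e3*(B@(bp(P,np.array(u)/1.56-.3,z)[0][:2]-SC))).round(1)
print("outer corner",b([264,217],.032),"side low",b([293,378],.032),"fence outer R",b([692,184],.032))
print("inner fence line end R",b([693,210],.032))
print("stop top R edge",b([137,292],.043),b([172,420],.043),"edge",b([0,262],.028),b([798,199],.028),b([0,256],.028),b([798,191],.028))
E
```

```text
outer corner [ 10.2 -56. ] side low [-57.2 -56.5] fence outer R [   9.5 -214.1]
inner fence line end R [  -0.  -215.7]
stop top R edge [-12.   -8.6] [-66.3  -8.4] edge [ 0.7 52. ] [   0.3 -257.8] [ 3.1 51.1] [   3.3 -257.1]
```

```bash
python3 - <<'E'
from st import *
P=vision.camera_params("wrist")
def b(u,z): return (1e3*(B@(bp(P,np.array(u)/1.56-.3,z)[0][:2]-SC))).round(1)
print("stop bottom",b([137,292],.028),b([172,420],.028))
im=cv2.imread("pics/w11.png")[200:440,0:320]
cv2.imwrite("pics/w11c.png",cv2.convertScaleAbs(cv2.resize(im,None,fx=2.5,fy=2.5),alpha=2.2))
E
```

```text
stop bottom [-15.8   1.5] [-75.6   1.7]
```

View pics/w11c.png

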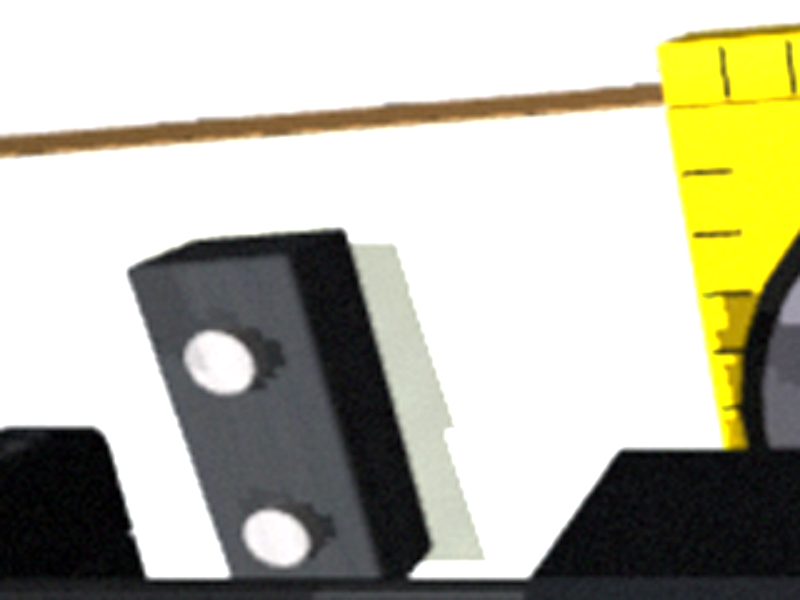

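The fence is snug: its outer face measures x' = 10.2 and 9.5 mm at the two ends, where 10 is right. The gap to the stop face is about 57 mm. I'll slide on.

Call:
send_rows(series=[{"delta_pos": [-0.15,0.01,0.005],"turn": 0,"jaw": 1},{"delta_pos": [-0.32,0.03,0.005],"turn": 0,"jaw": 1},{"delta_pos": [-0.5,0.04,0.005],"turn": 0,"jaw": 1},{"delta_pos": [-0.7,0.06,0.005],"turn": 0,"jaw": 1},{"delta_pos": [-0.9,0.07,0.005],"turn": 0,"jaw": 1},{"delta_pos": [-1.1,0.09,0.005],"turn": 0,"jaw": 1},{"delta_pos": [-1.3,0.1,0.005],"turn": 0,"jaw": 1},{"delta_pos": [-1.5,0.12,0.005],"turn": 0,"jaw": 1}])

```text
clock: 16.4
tool_pos: [0.5682, -0.0059, 0.0519]
eef_rot: [-0.654, 0.756, -0.002, -0.001]
contact_force: [2.9, -6.5, 7.5]
opening: 0.007
```

```bash
python3 st.py
```

```text
t16.40 tip z 40.94 bxy(mm) [-52.84 -87.13] yaw -0.1449 tilt [ 0.0017 -0.0045] F board [ 3.3  -6.28] Fz 7.54 M [-1.309 -0.578 -0.02 ]
```

Call:
send_rows(series=[{"delta_pos": [-0.19,0.01,0],"turn": 0,"jaw": 1},{"delta_pos": [-0.38,0.02,0],"turn": 0,"jaw": 1},{"delta_pos": [-0.57,0.03,0],"turn": 0,"jaw": 1},{"delta_pos": [-0.76,0.05,0],"turn": 0,"jaw": 1},{"delta_pos": [-0.95,0.06,0],"turn": 0,"jaw": 1},{"delta_pos": [-1.14,0.08,0],"turn": 0,"jaw": 1},{"delta_pos": [-1.33,0.09,0],"turn": 0,"jaw": 1},{"delta_pos": [-1.5,0.1,0],"turn": 0,"jaw": 1}])

```text
clock: 17.07
tool_pos: [0.5692, 0.0091, 0.0519]
eef_rot: [-0.654, 0.756, -0.002, -0.001]
contact_force: [2.7, -5.9, 8.6]
opening: 0.007
```

```bash
python3 st.py wrist w12
```

```text
t17.07 tip z 40.95 bxy(mm) [-52.81 -72.16] yaw -0.1450 tilt [ 0.0014 -0.0046] F board [ 3.13 -5.71] Fz 8.60 M [-1.371 -0.515 -0.05 ]
```

View pics/w12.png

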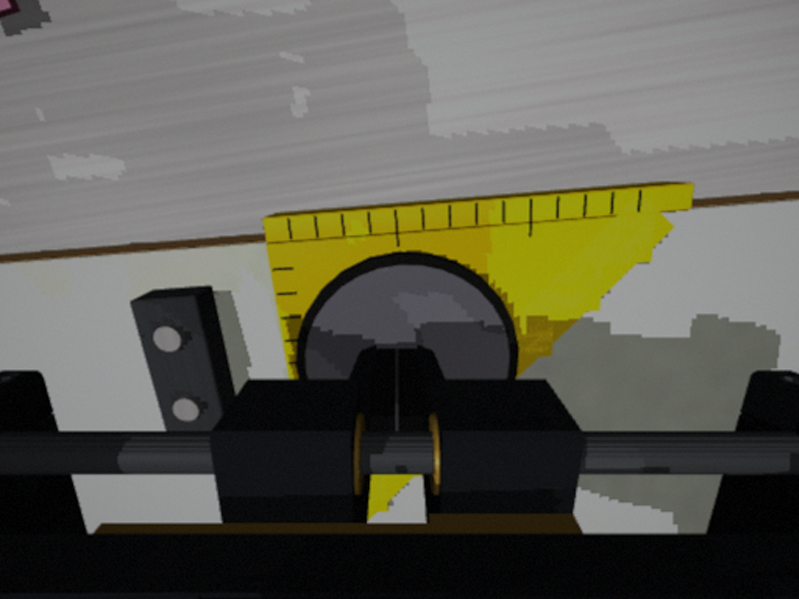

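```bash
python3 - <<'E'
from st import *
P=vision.camera_params("wrist")
def b(u,z): return (1e3*(B@(bp(P,np.array(u)/1.56-.3,z)[0][:2]-SC))).round(1)
print("stop bottom",b([212,290],.028),b([234,378],.028),"sq side",b([264,218],.032),b([293,378],.032),"fence",b([692,184],.032))
E
```

```text
stop bottom [-17.3   1.2] [-57.2   0.1] sq side [  9.8 -26. ] [-57.2 -26.6] fence [   9.5 -184.1]
```

Call:
send_rows(series=[{"delta_pos": [-0.2,0.01,-0.01],"turn": 0,"jaw": 1},{"delta_pos": [-0.4,0.03,-0.01],"turn": 0,"jaw": 1},{"delta_pos": [-0.6,0.04,-0.01],"turn": 0,"jaw": 1},{"delta_pos": [-0.8,0.06,-0.01],"turn": 0,"jaw": 1},{"delta_pos": [-1.0,0.07,-0.01],"turn": 0,"jaw": 1},{"delta_pos": [-1.2,0.09,-0.01],"turn": 0,"jaw": 1},{"delta_pos": [-1.4,0.1,-0.01],"turn": 0,"jaw": 1},{"delta_pos": [-1.6,0.11,-0.01],"turn": 0,"jaw": 1}])

```text
clock: 17.78
tool_pos: [0.5702, 0.0251, 0.052]
eef_rot: [-0.654, 0.756, -0.002, -0.001]
contact_force: [3.2, -6.2, 7.1]
opening: 0.007
```

```bash
python3 st.py
```

```text
t17.78 tip z 40.97 bxy(mm) [-52.8  -56.08] yaw -0.1450 tilt [ 0.0011 -0.0045] F board [ 3.63 -5.97] Fz 7.08 M [-1.297 -0.46   0.021]
```

Call:
send_rows(series=[{"delta_pos": [-0.1,0,0.01],"turn": 0,"jaw": 1},{"delta_pos": [-0.2,-0.01,0.012],"turn": 0,"jaw": 1},{"delta_pos": [-0.3,-0.01,0.012],"turn": 0,"jaw": 1},{"delta_pos": [-0.4,-0.01,0.012],"turn": 0,"jaw": 1},{"delta_pos": [-0.5,-0.01,0.012],"turn": 0,"jaw": 1},{"delta_pos": [-0.6,-0.01,0.012],"turn": 0,"jaw": 1},{"delta_pos": [-0.7,-0.01,0.012],"turn": 0,"jaw": 1}])

```text
clock: 18.37
tool_pos: [0.5707, 0.0316, 0.0519]
eef_rot: [-0.654, 0.757, -0.002, -0.002]
contact_force: [1.4, -6.6, 10.8]
opening: 0.008
```

```bash
python3 st.py wrist w13; python3 - <<'E'
import cv2
im=cv2.imread("pics/w13.png")[180:440,150:470]
cv2.imwrite("pics/w13c.png",cv2.convertScaleAbs(cv2.resize(im,None,fx=2.3,fy=2.3),alpha=1.7))
E
```

```text
t18.37 tip z 40.94 bxy(mm) [-52.77 -49.6 ] yaw -0.1453 tilt [-0.0002 -0.005 ] F board [ 1.82 -6.52] Fz 10.84 M [-1.452 -0.148 -0.066]
```

View pics/w13c.png

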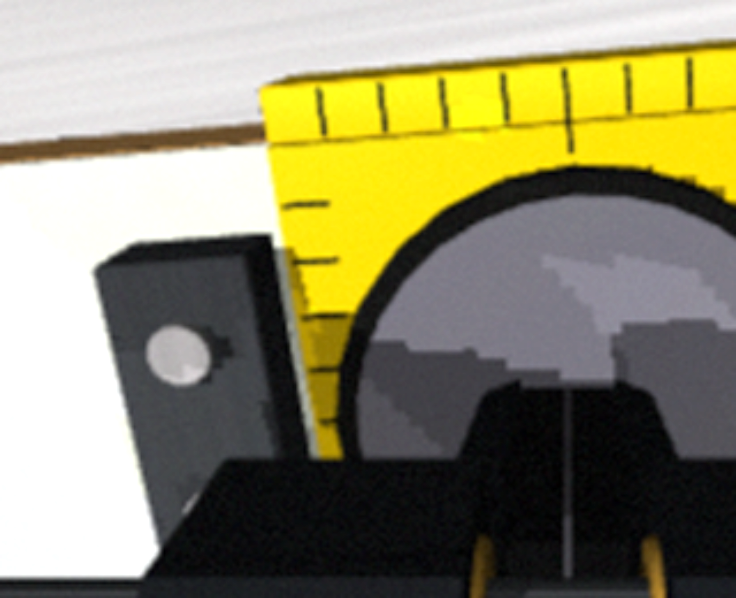

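Call:
send_rows(series=[{"delta_pos": [0,0,-0.01],"turn": 0,"jaw": 1},{"delta_pos": [-0.05,0,-0.02],"turn": 0,"jaw": 1},{"delta_pos": [-0.1,0.01,-0.02],"turn": 0,"jaw": 1},{"delta_pos": [-0.15,0.01,-0.02],"turn": 0,"jaw": 1},{"delta_pos": [-0.2,0.02,-0.02],"turn": 0,"jaw": 1},{"delta_pos": [-0.2,0.02,-0.02],"turn": 0,"jaw": 1}])

```text
clock: 18.92
tool_pos: [0.5708, 0.0342, 0.0519]
eef_rot: [-0.654, 0.756, -0.002, -0.001]
contact_force: [1.8, -5.2, 8.6]
opening: 0.006
```

```bash
python3 st.py
```

```text
t18.92 tip z 40.94 bxy(mm) [-52.8 -47. ] yaw -0.1447 tilt [-0.0001 -0.0044] F board [ 2.16 -5.08] Fz 8.57 M [-1.209 -0.313  0.018]
```

Call:
send_rows(series=[{"delta_pos": [-0.03,0,0],"turn": 0,"jaw": 1},{"delta_pos": [-0.06,0,0],"turn": 0,"jaw": 1},{"delta_pos": [-0.06,0,0],"turn": 0,"jaw": 1}])

```text
clock: 19.17
tool_pos: [0.5708, 0.0343, 0.0519]
eef_rot: [-0.654, 0.756, -0.002, -0.002]
contact_force: [1.8, -5.5, 7.8]
opening: 0.005
```

```bash
python3 st.py
```

```text
t19.17 tip z 40.95 bxy(mm) [-52.79 -46.91] yaw -0.1450 tilt [-0.0003 -0.0049] F board [ 2.18 -5.33] Fz 7.81 M [-1.369 -0.314  0.   ]
```

Call:
send_rows(series=[{"delta_pos": [-0.02,0,0],"turn": 0,"jaw": 1},{"delta_pos": [-0.04,0,0],"turn": 0,"jaw": 1},{"delta_pos": [-0.04,0,0],"turn": 0,"jaw": 1}])

```text
clock: 19.42
tool_pos: [0.5709, 0.0343, 0.052]
eef_rot: [-0.654, 0.757, -0.002, -0.002]
contact_force: [1.8, -7.1, 7.6]
opening: 0.004
```

```bash
python3 st.py wrist w14; python3 - <<'E'
import cv2
im=cv2.imread("pics/w14.png")[180:440,150:470]
cv2.imwrite("pics/w14c.png",cv2.convertScaleAbs(cv2.resize(im,None,fx=2.3,fy=2.3),alpha=1.7))
E
```

```text
t19.42 tip z 40.98 bxy(mm) [-52.77 -46.9 ] yaw -0.1454 tilt [-0.0003 -0.0054] F board [ 2.28 -6.99] Fz 7.59 M [-1.479 -0.319 -0.051]
```

View pics/w14c.png

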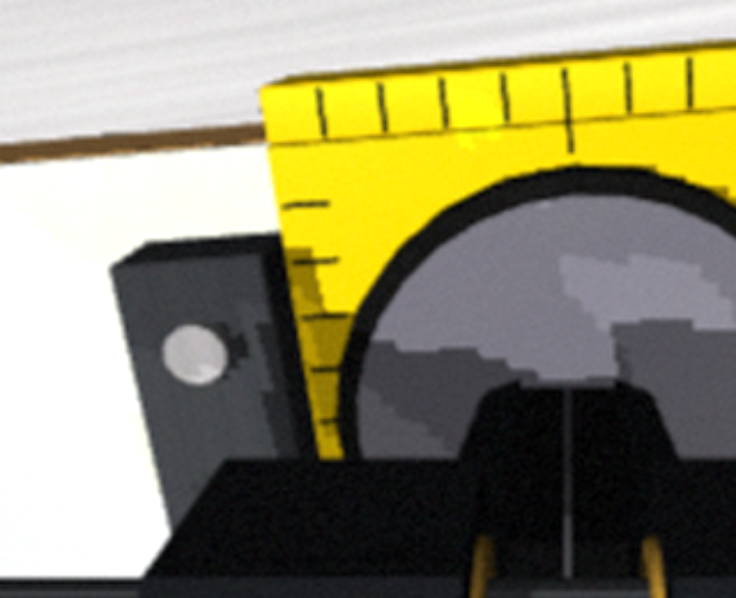

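The side now touches the stop: no gap is visible, y' holds at -46.9 mm, and the y force rose from 5.2 to 7.0 N. I'll add a touch more and hold.

Call:
send_rows(series=[{"delta_pos": [-0.02,0,0.003],"turn": 0,"jaw": 1},{"delta_pos": [-0.04,0,0.006],"turn": 0,"jaw": 1},{"delta_pos": [-0.04,0,0.006],"turn": 0,"jaw": 1}])

```text
clock: 19.72
tool_pos: [0.5708, 0.0343, 0.0519]
eef_rot: [-0.654, 0.757, -0.002, -0.002]
contact_force: [1.4, -9.0, 9.6]
opening: 0.001
```

```bash
python3 st.py
```

```text
t19.72 tip z 40.94 bxy(mm) [-52.79 -46.91] yaw -0.1458 tilt [-0.0005 -0.0058] F board [ 1.97 -8.93] Fz 9.60 M [-1.675 -0.258  0.051]
```

Call:
send_rows(series=[{"delta_pos": [0,0,0],"turn": 0,"jaw": 1},{"delta_pos": [0,0,0],"turn": 0,"jaw": 1}])

```text
clock: 19.88
tool_pos: [0.5709, 0.0343, 0.052]
eef_rot: [-0.654, 0.757, -0.002, -0.002]
contact_force: [1.1, -8.3, 7.9]
opening: 0.007
```

```bash
python3 st.py
```

```text
t19.88 tip z 40.96 bxy(mm) [-52.78 -46.88] yaw -0.1457 tilt [-0.0005 -0.0058] F board [ 1.67 -8.21] Fz 7.92 M [-1.651 -0.263  0.038]
```

Call:
send_rows(series=[{"delta_pos": [0,0,0],"turn": 0,"jaw": 1},{"delta_pos": [0,0,0],"turn": 0,"jaw": 1},{"delta_pos": [0,0,0],"turn": 0,"jaw": 1},{"delta_pos": [0,0,0],"turn": 0,"jaw": 1},{"delta_pos": [0,0,0],"turn": 0,"jaw": 1},{"delta_pos": [0,0,0],"turn": 0,"jaw": 1}])

```text
clock: 20.38
tool_pos: [0.5709, 0.0343, 0.052]
eef_rot: [-0.654, 0.757, -0.002, -0.002]
contact_force: [1.5, -7.8, 8.5]
opening: 0.004
```

```bash
python3 st.py wrist w15;  python3 - <<'E'
from st import *
P=vision.camera_params("wrist")
for i in range(4):
    show(); vision.snapshot("wrist")
im=cv2.imread("pics/w15.png")
cv2.imwrite("pics/w15c.png",cv2.convertScaleAbs(im,alpha=1.6))
E
```

```text
t20.38 tip z 40.96 bxy(mm) [-52.76 -46.87] yaw -0.1456 tilt [-0.0004 -0.0058] F board [ 2.   -7.69] Fz 8.50 M [-1.622 -0.3   -0.048]
t20.43 tip z 40.96 bxy(mm) [-52.76 -46.84] yaw -0.1456 tilt [-0.0004 -0.0057] F board [ 1.25 -7.21] Fz 8.79 M [-1.629 -0.263  0.027]
t20.48 tip z 40.94 bxy(mm) [-52.77 -46.89] yaw -0.1457 tilt [-0.0005 -0.0058] F board [ 1.9  -7.48] Fz 8.48 M [-1.669 -0.218  0.035]
t20.53 tip z 40.96 bxy(mm) [-52.75 -46.9 ] yaw -0.1458 tilt [-0.0004 -0.0057] F board [ 2.36 -8.41] Fz 9.17 M [-1.624 -0.258 -0.075]
t20.58 tip z 40.94 bxy(mm) [-52.81 -46.9 ] yaw -0.1457 tilt [-0.0005 -0.0058] F board [ 2.18 -7.46] Fz 9.18 M [-1.611 -0.295  0.028]
```

View pics/w15c.png

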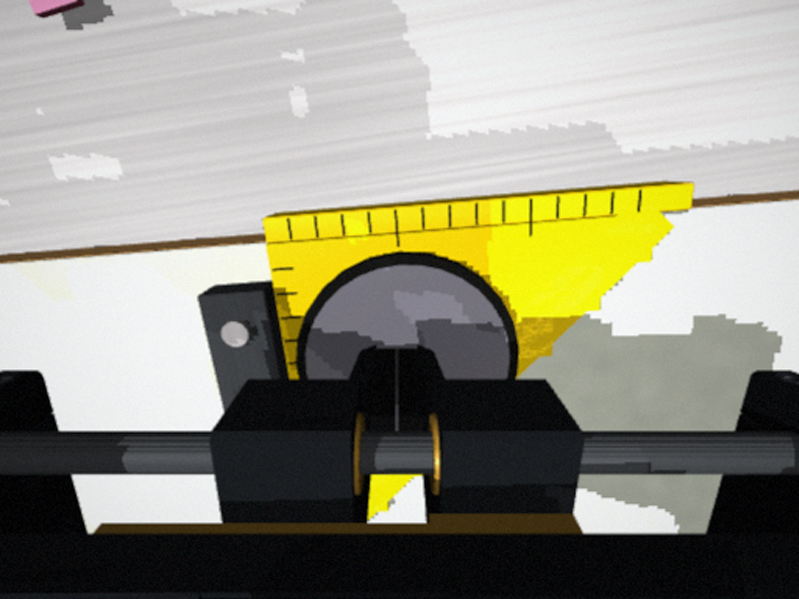

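Mean y force is 7.6 N against about 6 N while sliding, so the bearing is only about 1.5 N. I'll nudge it slightly higher for margin.

Call:
send_rows(series=[{"delta_pos": [-0.01,0,0.004],"turn": 0,"jaw": 1},{"delta_pos": [-0.03,0,0.008],"turn": 0,"jaw": 1},{"delta_pos": [-0.05,0,0.008],"turn": 0,"jaw": 1},{"delta_pos": [-0.05,0,0.008],"turn": 0,"jaw": 1}])

```text
clock: 20.97
tool_pos: [0.5709, 0.0343, 0.0519]
eef_rot: [-0.654, 0.757, -0.002, -0.002]
contact_force: [0.7, -8.0, 9.3]
opening: 0.007
```

```bash
python3 - <<'E'
from st import *
for i in range(6):
    show(); vision.snapshot("wrist")
E
```

```text
t20.97 tip z 40.94 bxy(mm) [-52.79 -46.86] yaw -0.1460 tilt [-0.0006 -0.0064] F board [ 1.24 -7.98] Fz 9.30 M [-1.776 -0.205 -0.025]
t21.02 tip z 40.95 bxy(mm) [-52.77 -46.86] yaw -0.1461 tilt [-0.0006 -0.0063] F board [ 2.32 -8.44] Fz 9.11 M [-1.783 -0.265 -0.048]
t21.07 tip z 40.95 bxy(mm) [-52.76 -46.88] yaw -0.1461 tilt [-0.0006 -0.0063] F board [ 1.37 -8.51] Fz 9.48 M [-1.839 -0.206  0.044]
t21.12 tip z 40.93 bxy(mm) [-52.79 -46.83] yaw -0.1460 tilt [-0.0006 -0.0063] F board [ 2.15 -7.75] Fz 9.22 M [-1.79  -0.23  -0.025]
t21.17 tip z 40.95 bxy(mm) [-52.77 -46.84] yaw -0.1460 tilt [-0.0006 -0.0063] F board [ 2.49 -8.89] Fz 9.39 M [-1.809 -0.263  0.02 ]
t21.22 tip z 40.94 bxy(mm) [-52.81 -46.84] yaw -0.1460 tilt [-0.0007 -0.0063] F board [ 1.42 -7.98] Fz 9.66 M [-1.786 -0.243 -0.042]
```

Call:
send_rows(series=[{"delta_pos": [-0.02,0,0.004],"turn": 0,"jaw": 1},{"delta_pos": [-0.04,0,0.006],"turn": 0,"jaw": 1},{"delta_pos": [-0.06,0,0.006],"turn": 0,"jaw": 1},{"delta_pos": [-0.08,0,0.006],"turn": 0,"jaw": 1},{"delta_pos": [-0.08,0,0.006],"turn": 0,"jaw": 1},{"delta_pos": [-0.08,0,0.006],"turn": 0,"jaw": 1}])

```text
clock: 21.77
tool_pos: [0.5709, 0.0344, 0.052]
eef_rot: [-0.653, 0.757, -0.002, -0.003]
contact_force: [1.0, -10.6, 9.0]
opening: 0.009
```

```bash
python3 - <<'E'
from st import *
for i in range(6):
    show(); vision.snapshot("wrist")
E
```

```text
t21.77 tip z 40.95 bxy(mm) [-52.77 -46.8 ] yaw -0.1466 tilt [-0.0008 -0.0072] F board [  1.74 -10.5 ] Fz 8.99 M [-2.065 -0.126  0.023]
t21.82 tip z 40.92 bxy(mm) [-52.78 -46.82] yaw -0.1466 tilt [-0.0009 -0.0072] F board [ 1.38 -9.73] Fz 10.30 M [-2.044 -0.168  0.024]
t21.87 tip z 40.95 bxy(mm) [-52.78 -46.81] yaw -0.1466 tilt [-0.0009 -0.0072] F board [  1.67 -10.03] Fz 9.99 M [-2.097 -0.144  0.023]
t21.92 tip z 40.95 bxy(mm) [-52.77 -46.84] yaw -0.1467 tilt [-0.0008 -0.0072] F board [ 1.46 -9.36] Fz 10.51 M [-2.023 -0.191 -0.011]
t21.97 tip z 40.94 bxy(mm) [-52.79 -46.85] yaw -0.1467 tilt [-0.0009 -0.0072] F board [ 1.65 -9.96] Fz 9.52 M [-2.075 -0.163  0.01 ]
t22.02 tip z 40.96 bxy(mm) [-52.77 -46.83] yaw -0.1466 tilt [-0.0008 -0.0072] F board [ 1.4  -9.87] Fz 10.52 M [-2.078 -0.138 -0.003]
```

The bearing is now about 3.3 N (9.9 against about 6.5 sliding), and it has held for over half a second. I'll relax the sideways load and then lift.

Call:
send_rows(series=[{"delta_pos": [0.06,0,0],"turn": 0,"jaw": 1},{"delta_pos": [0.12,0,0],"turn": 0,"jaw": 1},{"delta_pos": [0.18,0,0],"turn": 0,"jaw": 1},{"delta_pos": [0.24,0,0],"turn": 0,"jaw": 1},{"delta_pos": [0.3,0,0],"turn": 0,"jaw": 1},{"delta_pos": [0.36,0,0],"turn": 0,"jaw": 1},{"delta_pos": [0.36,0,0],"turn": 0,"jaw": 1}])

```text
clock: 22.65
tool_pos: [0.5709, 0.0342, 0.052]
eef_rot: [-0.654, 0.756, -0.001, -0.001]
contact_force: [1.2, -3.7, 10.8]
opening: 0.003
```

```bash
python3 st.py
```

```text
t22.65 tip z 40.95 bxy(mm) [-52.78 -46.96] yaw -0.1442 tilt [ 0.0003 -0.0031] F board [ 1.44 -3.62] Fz 10.79 M [-0.877 -0.259  0.035]
```

Call:
send_rows(series=[{"delta_pos": [0.06,0,0],"turn": 0,"jaw": 1},{"delta_pos": [0.12,-0.03,-0.02],"turn": 0,"jaw": 1},{"delta_pos": [0.14,-0.05,-0.04],"turn": 0,"jaw": 1},{"delta_pos": [0.14,-0.05,-0.08],"turn": 0,"jaw": 1},{"delta_pos": [0.14,-0.05,-0.15],"turn": 0,"jaw": 1},{"delta_pos": [0.14,-0.05,-0.4],"turn": 0,"jaw": 1},{"delta_pos": [0.14,-0.05,-1],"turn": 0,"jaw": 1},{"delta_pos": [0.14,-0.05,-2],"turn": 0,"jaw": 1}])

```text
clock: 23.32
tool_pos: [0.5696, 0.0358, 0.0708]
eef_rot: [-0.656, 0.755, 0.001, -0.001]
contact_force: [-0.4, -0.3, -0.3]
opening: 0.004
```

```bash
python3 st.py
```

```text
t23.32 tip z 59.75 bxy(mm) [-54.16 -45.48] yaw -0.1411 tilt [-0.0036 -0.0001] F board [-0.4  -0.31] Fz -0.28 M [-0.069  0.014 -0.012]
```

Call:
send_rows(series=[{"delta_pos": [0,1,-3],"turn": 0,"jaw": 1},{"delta_pos": [0,3,-6],"turn": 0,"jaw": 1},{"delta_pos": [0,5,-9],"turn": 0,"jaw": 1},{"delta_pos": [0,5,-12],"turn": 0,"jaw": 1},{"delta_pos": [0,5,-15],"turn": 0,"jaw": 1},{"delta_pos": [0,5,-16],"turn": 0,"jaw": 1},{"delta_pos": [0,5,-16],"turn": 0,"jaw": 1},{"delta_pos": [0,5,-16],"turn": 0,"jaw": 1}])

```text
clock: 23.98
tool_pos: [0.5214, 0.0428, 0.232]
eef_rot: [-0.655, 0.755, -0.0, 0.0]
contact_force: [0.1, -0.3, 0.4]
opening: 0.006
```

```bash
python3 - <<'E'
from st import *
import pickle
show()
P=vision.camera_params("wrist");im=vision.snapshot("wrist");pickle.dump(P,open("w16.pkl","wb"));cv2.imwrite("pics/w16.png",im)
cv2.imwrite("pics/w16c.png",cv2.convertScaleAbs(cv2.resize(im[60:260,110:370],None,fx=3,fy=3,interpolation=cv2.INTER_CUBIC),alpha=1.5))
E
```

```text
t23.98 tip z 220.99 bxy(mm) [-102.66  -41.67] yaw -0.1412 tilt [0.0011 0.0003] F board [ 0.14 -0.33] Fz 0.43 M [ 0.037 -0.017 -0.019]
```

View pics/w16c.png

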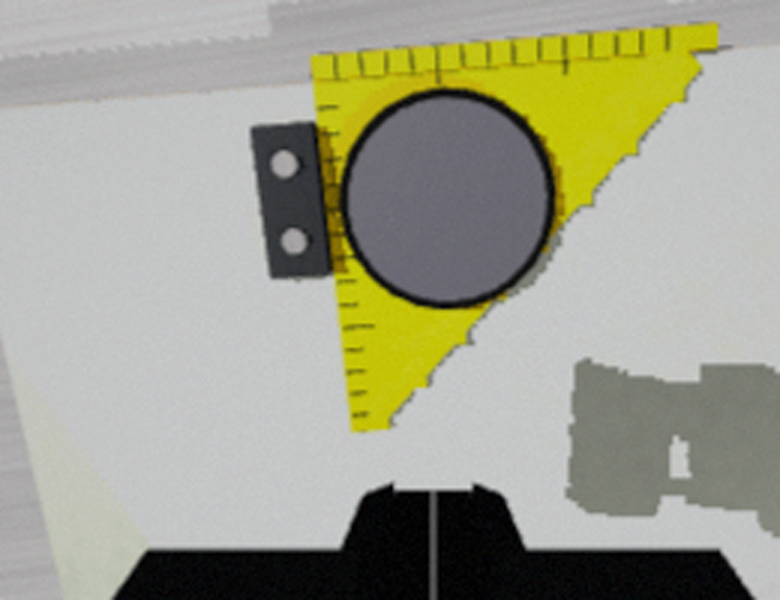

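```bash
python3 - <<'E'
from st import *
import pickle
P=pickle.load(open("w16.pkl","rb"))
def b(u,z): return (1e3*(B@(bp(P,np.array(u)/3+[110,60]-.3,z)[0][:2]-SC))).round(1)
print("edge",b([5,107],.028),b([300,86],.028),b([765,47],.028))
print("fence outer",b([312,57],.032),b([717,23],.032),"side",b([312,57],.032),b([353,431],.032))
print("stop face top",b([315,121],.043),b([331,277],.043))
im=cv2.convertScaleAbs(vision.snapshot("top"),alpha=1.5);cv2.imwrite("pics/top1.png",cv2.resize(im,None,fx=1.5,fy=1.5))
E
```

```text
edge [  0.3 125.3] [-0.9  5.2] [  -0.6 -180.2]
fence outer [ 9.1 -1.4] [   9.2 -159.7] side [ 9.1 -1.4] [-148.    -0.9]
stop face top [-15.1  -1.3] [-76.1  -0.5]
```

View pics/top1.png

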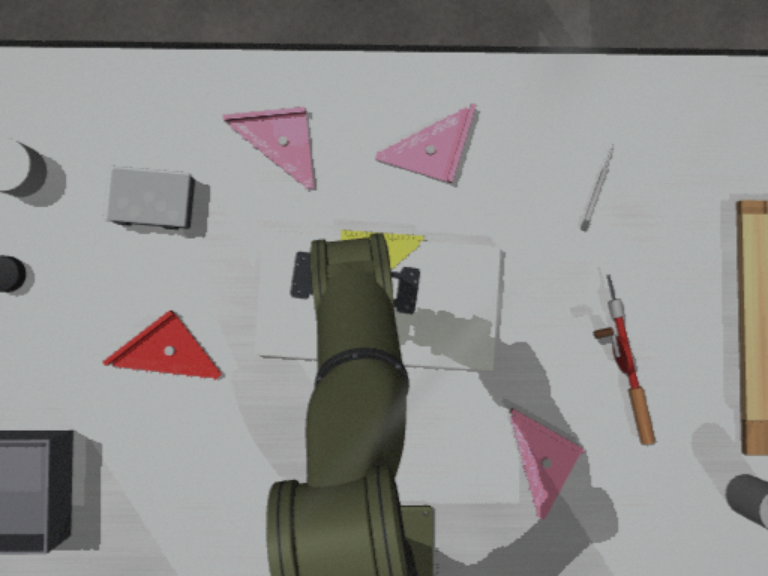

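The fence's outer face is 9.7–10.0 mm beyond the edge at both ends, where its thickness is 10. The side coincides with the stop face within 0.5 mm. The bystanders haven't moved, so I'll hand in.

```bash
python3 -c "
from plant import order; print(order.finish_job())"
```

```text
the job is handed in; nothing more can be done
None
```

I dragged the yellow square back by its pad until the fence sat snug on the far edge. I then slid it along the edge to the stop, rested it there for over half a second, eased off, lifted clear and handed in at about 24 s. No verdict was given.

**Getting it snug:** Turning the fingers did not rotate the square; they only pivoted on the pad. Pulling straight back then jammed on the corner, and the tips slipped 2–3 mm over the pad. Sliding along the edge while still pulling squared it up, and the fence was snug with about 57 mm still to go to the stop.

**Forces:** Press was mostly 5–10 N, with one reading near 11 N. The highest total from the fingers was about 14 N, under the 20 N limit. I estimate the bearing on the stop at 1.5–3.3 N. That figure is the push minus sliding friction, not a direct measurement.

**Last checks after lifting:**
- **Fence:** its outer face is 9.7–10.0 mm beyond the edge at both ends, which matches its 10 mm thickness.
- **Square side:** it lines up with the stop face to within about 0.5 mm.
- **Offset:** absolute positions read about 1 mm off in that last picture, for the stop and edge as well, so I compared parts with each other.
- **Bystanders and contact:** the scribe, washer box and drill look unmoved in the top view, and the wrist force reads near zero.

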